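# Close a repaired power supply into the clamshell test fixture

## Robot

A 6-joint arm with a two-finger parallel gripper is mounted at the origin on the work surface. World frame = base frame: x ahead of the robot, y to its left, z up, the work surface at z = 0. Lengths are in m, angles in rad, forces in N, time in s.
With the tool pointing down it reaches from about 0.35 to 0.925 m from the base axis. Payload 6.4 kg.
Tool frame: the origin (TCP) lies on the centre line of the jaws, within the pads' length; the fingertips stand 17 mm ahead of it and the grasp point (between the pads) lies 2 mm behind it; z points along the fingers, y is the direction in which the jaws open and shut (so a half turn about z gives the same grasp; the last joint's range is limited). The gripper opens to 85 mm and grips with 20 to 120 N. Pads are 22 mm wide; open, the fingers measure 114 mm over their backs; the gripper's body (76 mm by 85 mm) begins 54 mm behind the grasp point. The pads swing forward as they close: fully open they stand 13 mm farther back than shut.
Start: joints at [1.098, 0.245, 1.558, -0, 1.339, -0.174], TCP at [0.191, 0.621, 0.219] pointing down, gripper open.
Joint ranges: [-3.13, 3.13], [-1.02, 2.26], [0.13, 2.54], [-0.95, 4.09], [0.21, 2.88], [-2.74, 2.74]. Speed limits (rad/s): [2.57, 2.57, 3.14, 3.14, 3.14, 3.14].

## Interface

Orientations are given as a 3x3 rotation matrix whose columns are the frame's x, y, z axes.
In Python, from cell import * gives the robot as it stands. Calls block until the motion is done:
- move_ptp(position, orientation): joint-space move of the TCP to a pose.
- line_to(position, rotation=None, feed=0.15): straight line of the TCP; rotation=None keeps the orientation; feed is the mean speed in m/s.
- move_j(angles): joint-space move.
- set_gripper(opening, effort=None): opening from 0.0 (shut) to 1.0 (fully open); effort is the grip in N (None keeps the last); returns when the fingers have stopped.
- sleep(seconds).
- inverse_kinematics(position, orientation): joint angles nearest the present ones, or None.
- read_camera(name): name is "scene" or "top"; returns (picture, depth): 480x640x3 uint8, red, green, blue; 480x640 float32, m along the optical axis (not along the pixel's ray), 0 where there is no reading.
- camera_info(name): a dict with "intrinsics" (3x3 intrinsics, pixels), "k1" (the pictures are not rectified: a ray, as slopes to the right and down, at radius r is drawn at 1 + k1 r^2 times it, then the intrinsics apply), "R" (3x3) and "t" (3): a world point X has camera coordinates R X + t. Camera axes: x right, y down, z forward; pixel columns grow to the right and rows downward; lengths in m; the calibration is good to about 2 mm. A picture is of the moment at which its call begins. camera_info takes no time and is no camera call.
A pose or a line that the arm cannot do raises PlanningError and nothing moves.
- finish_job(): hands the job in, once; it reports no verdict.
Readings, each from a call of its own:
- current_time(): time.
- current_q(): joint angles.
- current_dq(): joint speeds.
- current_effort(): joint torques, N m.
- current_tcp_pos(): TCP position.
- current_tool_rot(): TCP orientation.
- current_contact_force(): force on the tool from outside, world axes, zero at the start.
- current_torque(): the same for the moment, N m.
- current_opening(): opening from 0.0 (shut) to 1.0 (fully open).
Only numpy, scipy, OpenCV 4.12 (cv2) and the standard library are available. Lean on these libraries where they do the work, as an engineer would, in place of code of your own. Each camera call takes 0.05 s, during which the arm holds its last target.

## Task

Close up the repaired open-frame power supply in the test fixture: set it down, without dropping it, flat in the nest between the locating pins with its white connector end towards the lid's hinge, and let go. Then swing the lid down onto it, and press the toggle clamp's handle fully down so that the clamp holds the lid tightly shut. Leave the other things on the desk where they are.

Things in the scene. Friction and masses are not known exactly. Their poses are not given: they have to be found in the camera images.
- fixture: Clamshell test fixture, fixed to the desk: grey housing, black top plate 66 mm above the desk. Origin on the desk under the nest's centre; housing x -120 to +130, y -125 to +215 mm. +x points to the lid's hinge (away from the robot), +y to the toggle clamp, whose bracket stands at x 0, y 130 to 210 mm, 154 mm high. The space in front of it (-x) is free.
- nest: Black nest plate on which the supply is laid; origin at the centre of its upper face, 78 mm above the desk, axes as the fixture. 160 mm long; 96 mm wide at its ends, only 54 mm wide in the middle 80 mm, so that fingers can pass beside the supply. Floats on springs (8 N to start it, 22 N at the end) and sinks 4 mm as the lid is clamped shut.
- nest_back (a point): Point on the nest's upper face, on its centre line, 65 mm behind its centre (hinge end): place for the connector end of the supply's underside. Eight steel pins (8 mm thick, 14 mm high, upper 6 mm tapered) outline the supply with 1.5 mm play: two at each end (x +-70.5, y +-16 mm from the nest's centre) and two along each long side (x +-52, y +-35.5 mm).
- nest_front (a point): Point on the upper face of the nest plate, on its centre line, 65 mm in front of the nest's centre (robot end). The tail end of the supply's underside belongs here. Axes as the fixture.
- supply: The open-frame power supply, loose, on the desk to the right of the fixture: U-shaped aluminium channel 130 mm long (x), 60 mm wide (y), flat plain side walls 26 mm high, with a green circuit board and parts in it (up to 32 mm high); 0.22 to 0.44 kg. Origin at the centre of its underside, z up, +x towards the white connector end; the other end has two black capacitors.
- supply_conn (a point): Middle of the lower edge of the supply's white connector end, 65 mm along +x from its origin.
- supply_tail (a point): Middle of the lower edge of the supply's other end, 65 mm along -x from its origin.
- lid (a joint): Lid angle in rad: 0 fully shut (level), grows as it opens, stop at 1.08; 0.96 to 1.06 at the start, so that lid and its four rods (36 mm below it) overhang the nest and a hand must come in low from the front or side, leaning. Stays where it is left (0.55 N m). Its rods meet the loaded supply at about 0.05 rad, then springs push back; let go it rests a little open until clamped.
- lid_hinge (a point): Middle of the lid's hinge axis, 112 mm above the desk, 120 mm behind the nest's centre. The axis lies along the fixture's y. Axes turn with the lid (-x points along the lid to its free edge). Lid: aluminium frame with clear window, 190 mm from hinge to edge, 176 mm wide, 12 mm thick, 0.45 kg; rods 75 and 165 mm from the hinge, 18 mm either side of the middle.
- lid_grip (a point): Centre of the outer part of the black grip on the middle of the lid's free edge: grip 34 mm wide (along the hinge axis), 18 mm thick, standing out 47 mm from the lid's edge. This point is 217 mm from the hinge along the lid and 14 mm above the hinge axis (lid shut), 27 mm out from the lid's edge.
- clamp_handle (a joint): Toggle clamp's handle angle above level in rad: 0 fully down (locked, handle pointing along the fixture's +y), 1.2 at the start (standing up). It swings about an axis along the fixture's x and stays where it is left. Pressing it down swings the clamp arm, which stands up to 220 mm above the desk, over onto the lid's side rail. Takes up to about 10 N at the sleeve, most near the end.
- clamp_pivot (a point): Pivot of the clamp's handle, 196 mm from the nest's centre along the fixture's y and 120.6 mm above the desk. Axes turn with the handle.
- clamp_grip (a point): Middle of the handle's black sleeve, 70 mm from the pivot: sleeve 20 mm wide (along the fixture's x), 15 mm thick, 70 mm long. When the handle is down this point lies 266 mm from the nest's centre along the fixture's y, beyond the housing, level with the pivot, with free space below.
- drive: Bystander: bare hard disk drive 147 x 102 x 26 mm lying on the desk; origin under its centre.
- meter: Bystander: grey hand multimeter 165 x 80 x 42 mm lying on the desk; origin under its centre.
- driver: Bystander: black-handled screwdriver 180 mm long lying on the desk.
- tray: Bystander: small grey parts tray 120 x 85 x 28 mm; origin under its centre.

How it is judged:
By the outcome, as a careful person would: the job done as asked, in the order asked, and still so for the second after the job is handed in, with the robot touching nothing.
It also fails if it takes over 72 s, if anything falls off the work surface, if the arm or the gripper's body presses on something with over 40 N, if the wrist force passes 120 N, or if a joint passes its speed limit or range.

## Working session

There is one attempt and no reset: what is moved stays moved. The work goes in short steps, each a Python script; the robot and the scene stay as the last script left them, time stands still between calls to the robot, and variables do not carry over. Pictures are saved under pics/ and viewed, and the job is handed in when it is done.

```bash
ls -la; mkdir -p pics; python3 - <<'E'
from cell import *
import cv2, numpy as np
for n in ("scene","top"):
    p,d=read_camera(n); cv2.imwrite(f"pics/{n}0.png",p[:,:,::-1]); np.save(f"pics/{n}0_d.npy",d); np.save(f"pics/{n}0_p.npy",p)
    c=camera_info(n); print(n,c); print(-np.array(c["R"]).T@np.array(c["t"]))
print(current_time(),current_q(),current_tcp_pos())
E
```

```text
total 12
drwxr-xr-x  3 agent agent 4096 Dec  6 20:04 .
drwxr-xr-x 23 root  root  4096 Dec  6 20:04 ..
drwxr-xr-x  2 agent agent 4096 Dec  6 20:04 pics
scene {'intrinsics': array([[536.63357007,   0.        , 317.82148746],
       [  0.        , 536.63357007, 240.47425976],
       [  0.        ,   0.        ,   1.        ]]), 'k1': -0.12958874030805728, 'R': array([[ 0.51463657,  0.85738256,  0.00665944],
       [ 0.68145332, -0.40429817, -0.61005276],
       [-0.5203562 ,  0.31849356, -0.79233281]]), 't': array([-0.29131973, -0.27058298,  1.3639228 ])}
[ 1.04403913 -0.29402437  0.91755092]
top {'intrinsics': array([[556.78987988,   0.        , 316.13096641],
       [  0.        , 556.78987988, 233.11502463],
       [  0.        ,   0.        ,   1.        ]]), 'k1': -0.168649848001627, 'R': array([[ 0.00377567, -0.99998483, -0.00401128],
       [-0.97844634, -0.00286608, -0.20648136],
       [ 0.20646673,  0.00470443, -0.97844231]]), 't': array([0.00673263, 0.52620783, 1.08664675])}
[0.29048431 0.00312863 1.17190027]
0.1 [ 1.09789586e+00  2.45770774e-01  1.55892028e+00 -1.42250293e-06
  1.33870744e+00 -1.74084015e-01] [0.19108949 0.62071492 0.21835842]
```

View pics/scene0.png

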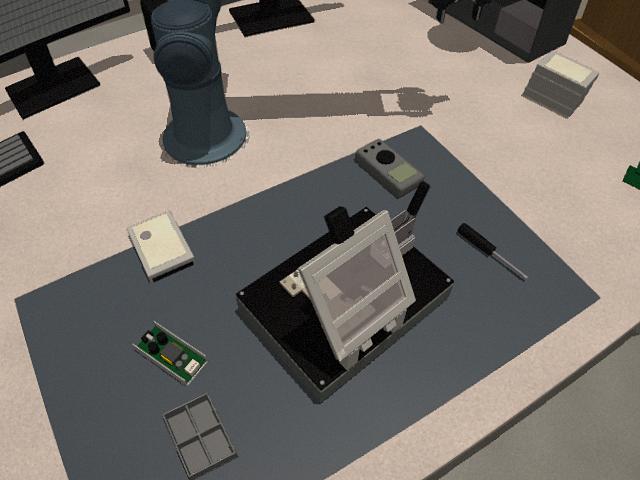

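View pics/top0.png

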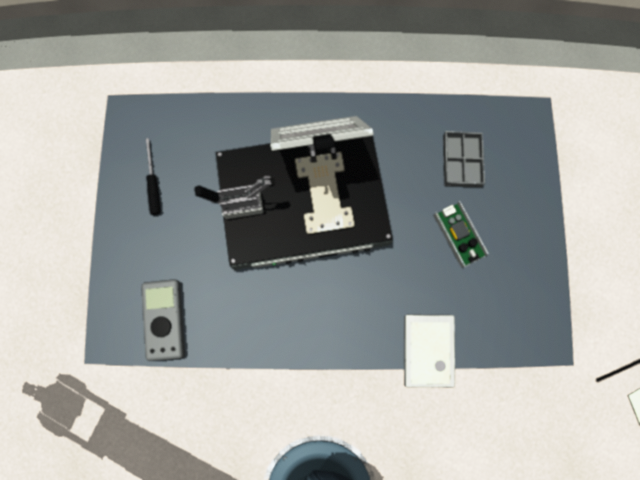

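```bash
cat > h.py <<'E'
import numpy as np, cv2
from cell import *
def cam(n):
    c=camera_info(n); return np.array(c["intrinsics"]),float(c["k1"]),np.array(c["R"]),np.array(c["t"])
def slopes(n,uv):
    K,k1,R,t=cam(n)
    return cv2.undistortPoints(np.asarray(uv,float).reshape(-1,1,2),K,np.array([k1,0,0,0,0.])).reshape(-1,2)
def cloud(n,d):
    K,k1,R,t=cam(n)
    v,u=np.mgrid[0:480,0:640]
    s=slopes(n,np.stack([u.ravel(),v.ravel()],1))
    P=np.c_[s,np.ones(len(s))]*d.ravel()[:,None]
    X=(P-t)@R
    X[d.ravel()<=0]=np.nan
    return X.reshape(480,640,3)
def onplane(n,uv,z):
    K,k1,R,t=cam(n); C=-R.T@t
    D=np.c_[slopes(n,uv),np.ones(len(np.atleast_2d(uv)))]@R
    return C+D*((z-C[2])/D[:,2])[:,None]
def project(n,X):
    K,k1,R,t=cam(n); r,_=cv2.Rodrigues(R)
    return cv2.projectPoints(np.asarray(X,float).reshape(-1,1,3),r,t,K,np.array([k1,0,0,0,0.]))[0].reshape(-1,2)
E
python3 - <<'E'
from h import *
for n in("scene","top"):
    p=np.load(f"pics/{n}0_p.npy");d=np.load(f"pics/{n}0_d.npy");X=cloud(n,d)
    z=X[...,2]
    hsv=cv2.cvtColor(p,cv2.COLOR_RGB2HSV)
    mat=(abs(z)<0.02)&(X[...,0]>0.3)&(X[...,0]<.9)&(abs(X[...,1])<.5)
    print(n,'desk z',np.nanmedian(z[mat]),'valid',np.mean(d>0))
    # top plate
    g=p.max(2)<40
    m=(abs(z-.066)<.006)&(X[...,0]>0.3)&(X[...,0]<.9)&(X[...,1]<.4)&(X[...,1]>-.2)&g
    m=cv2.morphologyEx(m.astype(np.uint8),cv2.MORPH_OPEN,np.ones((3,3)))
    nl,l,st,_=cv2.connectedComponentsWithStats(m); k=1+np.argmax(st[1:,4]); 
    Q=X[l==k]; r=cv2.minAreaRect((Q[:,:2]*1000).astype(np.float32)); print('plate',r,np.median(Q[:,2]),cv2.boxPoints(r).round(0).tolist())
    # supply
    gm=(hsv[...,0]>45)&(hsv[...,0]<85)&(hsv[...,1]>120)&(X[...,0]>.3)&(X[...,0]<.9)
    Y=X[(z>.012)&(z<.05)&(X[...,0]>.35)&(X[...,0]<.72)&(X[...,1]<-.15)&(X[...,1]>-.4)]
    print('green',X[gm].mean(0))
    c=np.nanmean(X[gm],0); m=(np.hypot(X[...,0]-c[0],X[...,1]-c[1])<.085)&(z>.012)&(z<.045)
    m=cv2.morphologyEx(m.astype(np.uint8),cv2.MORPH_OPEN,np.ones((2,2)))
    Y=X[m>0]; r=cv2.minAreaRect((Y[:,:2]*1000).astype(np.float32)); print('supply',r,len(Y),np.percentile(Y[:,2],[5,50,95,99]),cv2.boxPoints(r).round(0).tolist())
    big=cv2.resize(p[180:280,380:540] if n=="top" else p[300:400,110:270],None,fx=5,fy=5,interpolation=cv2.INTER_CUBIC)
    cv2.imwrite(f"pics/{n}_sup.png",big[:,:,::-1])
    big=cv2.resize(p[100:280,180:400] if n=="top" else p[180:400,220:460],None,fx=2.7 if n!="top" else 3.3,fy=2.7 if n!="top" else 3.3,interpolation=cv2.INTER_CUBIC)
    cv2.imwrite(f"pics/{n}_fix.png",cv2.convertScaleAbs(big,alpha=1.5)[:,:,::-1])
E
```

```text
scene desk z 0.00037345885925303804 valid 0.9959309895833334
plate ((615.2687377929688, -15.879684448242188), (249.13406372070312, 229.33631896972656), 9.098404884338379) 0.06556729588506692 [[474.0, 78.0], [510.0, -149.0], [756.0, -109.0], [720.0, 117.0]]
green [0.59419453 0.01045438 0.03965566]Traceback (most recent call last):
  File "<stdin>", line 20, in <module>
    return _quantile_unchecked(
        a, q, axis, out, overwrite_input, method, keepdims, weights)
    return _ureduce(a,
                    func=_quantile_ureduce_func,
    ...<5 lines>...
                    overwrite_input=overwrite_input,
                    method=method)
    r = func(a, **kwargs)
    result = _quantile(arr,
                       quantiles=q,
    ...<2 lines>...
                       out=out,
                       weights=wgt)
    slices_having_nans = np.isnan(arr[-1, ...])
                                  ~~~^^^^^^^^^
IndexError: index -1 is out of bounds for axis 0 with size 0
```

```bash
python3 - <<'E'
from h import *
for n in("scene","top"):
    p=np.load(f"pics/{n}0_p.npy");d=np.load(f"pics/{n}0_d.npy");X=cloud(n,d)
    z=X[...,2]
    hsv=cv2.cvtColor(p,cv2.COLOR_RGB2HSV)
    m=(abs(z-.066)<.004)&(X[...,0]>0.3)&(X[...,0]<.9)&(X[...,1]<.4)&(X[...,1]>-.2)
    m=cv2.morphologyEx(m.astype(np.uint8),cv2.MORPH_OPEN,np.ones((3,3)))
    Q=X[m>0]; r=cv2.minAreaRect((Q[:,:2]*1000).astype(np.float32)); print('plate',r,np.median(Q[:,2]),cv2.boxPoints(r).round(0).tolist())
    cv2.imwrite(f"pics/{n}_mplate.png",m*255)
    gm=(hsv[...,0]>45)&(hsv[...,0]<85)&(hsv[...,1]>120)&(X[...,1]<-.1)&(X[...,0]>.3)&(X[...,0]<.9)
    c=np.nanmedian(X[gm],0);print('green',gm.sum(),c)
    m=(np.hypot(X[...,0]-c[0],X[...,1]-c[1])<.085)&(z>.010)&(z<.045)
    Y=X[m>0]; r=cv2.minAreaRect((Y[:,:2]*1000).astype(np.float32)); print('supply',r,len(Y),np.percentile(Y[:,2],[5,50,95,99]),cv2.boxPoints(r).round(0).tolist())
    big=cv2.resize(p[180:280,380:540] if n=="top" else p[300:400,110:270],None,fx=5,fy=5,interpolation=cv2.INTER_CUBIC)
    cv2.imwrite(f"pics/{n}_sup.png",big[:,:,::-1])
    big=cv2.resize(p[100:280,180:400] if n=="top" else p[180:400,220:460],None,fx=2.7 if n!="top" else 3.3,fy=2.7 if n!="top" else 3.3,interpolation=cv2.INTER_CUBIC)
    cv2.imwrite(f"pics/{n}_fix.png",cv2.convertScaleAbs(big,alpha=1.5)[:,:,::-1])
E
```

```text
plate ((606.2463989257812, 36.95745849609375), (248.5008087158203, 338.4265441894531), 9.421025276184082) 0.06554557083883199 [[456.0, 184.0], [511.0, -150.0], [757.0, -110.0], [701.0, 224.0]]
green 796 [ 0.5425986  -0.29726157  0.01009761]
supply ((535.169921875, -302.09161376953125), (133.299560546875, 61.597660064697266), 25.79911231994629) 1695 [0.01042106 0.02270864 0.03189306 0.03345669] [[462.0, -303.0], [489.0, -359.0], [609.0, -301.0], [582.0, -245.0]]
plate ((605.9462890625, 38.63832092285156), (248.7169647216797, 335.8535461425781), 9.331205368041992) 0.06615373325560883 [[456.0, 184.0], [510.0, -147.0], [756.0, -107.0], [701.0, 225.0]]
green 470 [ 0.51971895 -0.30757639  0.01041485]
supply ((533.3365478515625, -300.39312744140625), (128.6864776611328, 63.34528732299805), 26.17351722717285) 1402 [0.01052295 0.02149764 0.03283218 0.03541885] [[462.0, -300.0], [490.0, -357.0], [605.0, -300.0], [577.0, -244.0]]
```

View pics/top_fix.png

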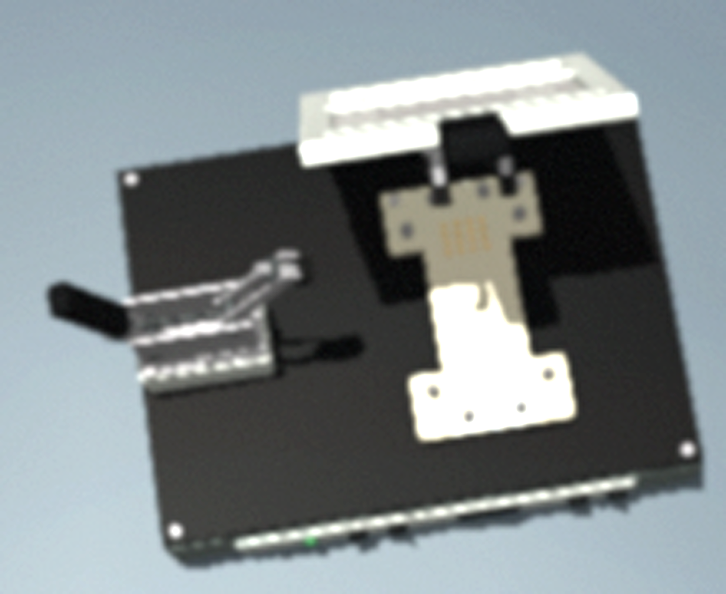

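View pics/scene_fix.png

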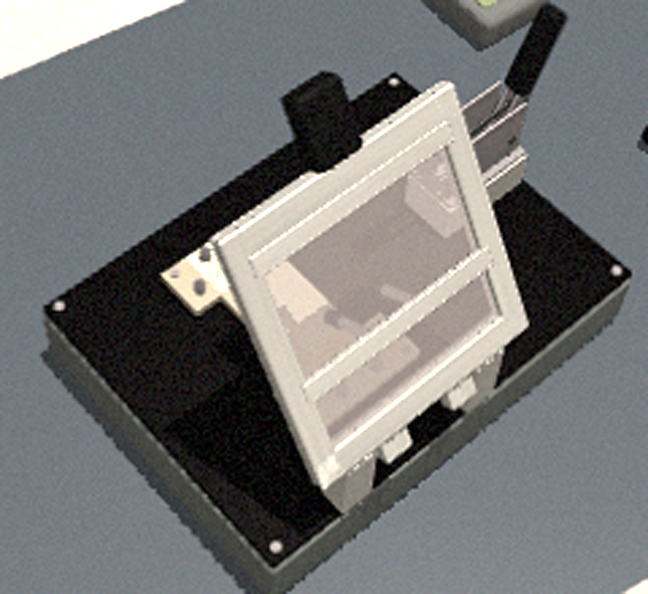

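View pics/top_sup.png

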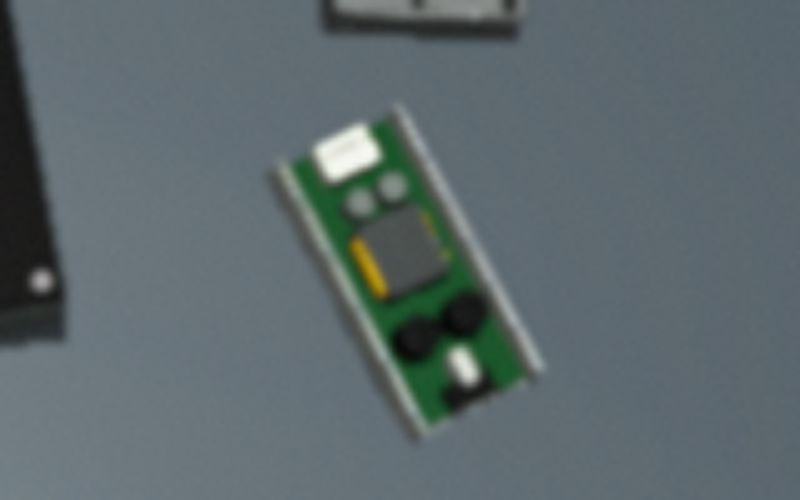

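View pics/scene_sup.png

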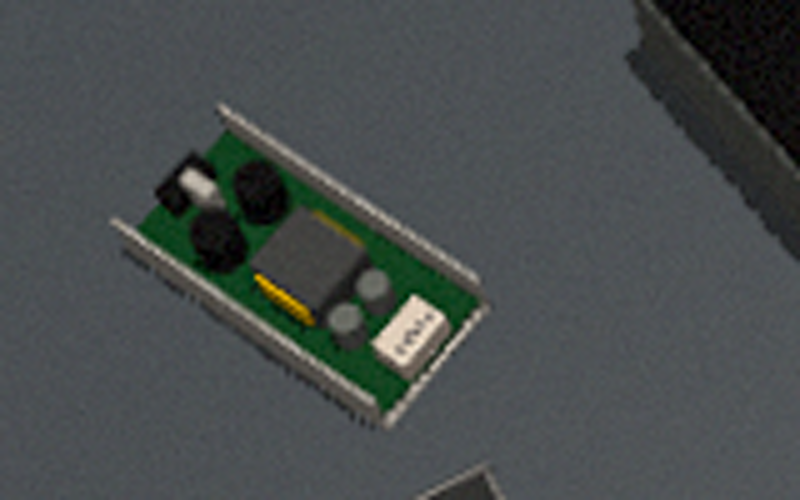

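```bash
python3 - <<'E'
from h import *
yaw=np.deg2rad(9.37); R2=np.array([[np.cos(yaw),-np.sin(yaw)],[np.sin(yaw),np.cos(yaw)]]); o=np.array([.6085,-.0074])
for n in("scene","top"):
    p=np.load(f"pics/{n}0_p.npy");d=np.load(f"pics/{n}0_d.npy");X=cloud(n,d);z=X[...,2]
    g=p.max(2)
    print(n)
    W=((X[...,:2]-o)@R2)  # fixture coords
    S=[]
    m=((g>110)&(abs(z-.067)<.008)).astype(np.uint8)
    nl,l,st,c=cv2.connectedComponentsWithStats(m)
    for k in range(1,nl):
        if st[k,4]<60 and st[k,4]>3:
            ys,xs=np.where(l==k); w=g[l==k].astype(float); uv=np.array([[np.average(xs,weights=w),np.average(ys,weights=w)]])
            P=onplane(n,uv,.0665)[0]; f=(P[:2]-o)@R2
            if -.13<f[0]<.14 and -.14<f[1]<.225: print('blob',uv.round(1),st[k,4],P.round(4),'fix',(f*1000).round(1))
    # plate edges in fixture coords, via depth
    m=(abs(z-.066)<.004)
    # lid + handle + things above
    hi=(z>.15)&(W[...,0]>-.2)&(W[...,0]<.2)&(W[...,1]>-.15)&(W[...,1]<.3)
    dark=g<60
    q=hi&(W[...,1]>.12); print('clamp hi pts'); 
    for zz in np.arange(.15,.3,.01):
        s=q&(abs(z-zz)<.005)
        if s.sum(): print(zz.round(3),s.sum(),(W[s].min(0)*1000).round(),(W[s].max(0)*1000).round(), 'dark', (W[s&dark].mean(0)*1000).round() if (s&dark).any() else None)
    q=hi&(abs(W[...,1])<.1)
    print('lid/grip')
    for zz in np.arange(.15,.36,.02):
        s=q&(abs(z-zz)<.01)
        if s.sum(): print(zz.round(3),s.sum(),(W[s].min(0)*1000).round(),(W[s].max(0)*1000).round(),'dark', (s&dark).sum(),(W[s&dark].mean(0)*1000).round() if (s&dark).any() else None)
E
```

```text
scene
blob [[365.2 209.6]] 5 [0.4658 0.1758 0.0665] fix [-111.  204.]
blob [[448.  279.7]] 7 [0.6935 0.2136 0.0665] fix [119.8 204.2]
blob [[241.7 293. ]] 7 [ 0.5186 -0.1378  0.0665] fix [-109.9 -114. ]
blob [[321.8 382. ]] 10 [ 0.7453 -0.1003  0.0665] fix [ 119.8 -113.9]
clamp hi pts
0.15 95 [-15. 151.] [ 15. 213.] dark [  5. 207.]
0.16 48 [-12. 167.] [ 11. 212.] dark [  2. 205.]
0.17 54 [ -9. 204.] [ 11. 217.] dark [  2. 209.]
0.18 56 [ -8. 207.] [ 10. 222.] dark [  3. 213.]
0.19 60 [ -8. 211.] [ 11. 228.] dark [  2. 217.]
0.2 61 [ -9. 215.] [ 12. 230.] dark [  3. 221.]
0.21 57 [ -8. 219.] [ 10. 237.] dark [  3. 225.]
0.22 51 [ -9. 225.] [ 10. 238.] dark [  1. 229.]
lid/grip
0.15 566 [105. -88.] [122.  87.] dark 0 None
0.17 953 [ 91. -90.] [117.  87.] dark 8 [ 98. -89.]
0.19 1431 [ 79. -90.] [106.  88.] dark 4 [ 84. -89.]
0.21 1276 [ 70. -89.] [92. 88.] dark 3 [ 73. -89.]
0.23 1302 [ 54. -90.] [80. 88.] dark 2 [ 63. -88.]
0.25 1080 [  7. -90.] [68. 88.] dark 3 [  8. -19.]
0.27 1550 [ 28. -89.] [57. 88.] dark 0 None
0.29 783 [ 19. -90.] [44. 86.] dark 224 [35. -6.]
0.31 352 [  3. -1
[... 1065 characters left out ...]
] dark [ -3. 195.]
0.19 54 [-11. 120.] [  8. 226.] dark [ -3. 215.]
0.2 30 [-10. 218.] [  9. 228.] dark [ -4. 221.]
0.21 49 [-10. 120.] [  9. 239.] dark [ -3. 224.]
0.22 69 [-10. 122.] [  9. 237.] dark [ -2. 231.]
lid/grip
0.15 37 [114. -86.] [121.  86.] dark 0 None
0.17 59 [ 55. -85.] [116.  87.] dark 24 [60.  9.]
0.19 372 [ -9. -85.] [104.  99.] dark 6 [-5. 97.]
0.21 219 [ -8. -86.] [ 91. 100.] dark 30 [-2. 96.]
0.23 123 [ 10. -84.] [80. 87.] dark 0 None
0.25 192 [  8. -87.] [66. 87.] dark 74 [16. -2.]
0.27 357 [ 29. -87.] [56. 87.] dark 0 None
0.29 535 [ 26. -87.] [43. 88.] dark 3 [34.  6.]
0.31 110 [  2. -17.] [34. 17.] dark 101 [15.  1.]
0.33 175 [  2. -17.] [21. 17.] dark 168 [12.  0.]
```

```bash
cat >> h.py <<'E'
YAW=np.deg2rad(9.37); FO=np.array([.6085,-.0072])
def Rz(a): return np.array([[np.cos(a),-np.sin(a),0],[np.sin(a),np.cos(a),0],[0,0,1.]])
def F(x,y,z):  # fixture mm -> world m
    return np.r_[FO,0]+Rz(YAW)@np.array([x,y,z])/1000
def toF(X):
    return (Rz(YAW).T@(np.asarray(X)-np.r_[FO,0]).T).T*1000
def lean(yaw,th,s=1):
    "tool leaning back th along -x of a frame at yaw; jaws along its y"
    c,n=np.cos(th),np.sin(th)
    z=np.array([n,0,-c]); y=np.array([0,s,0.]); return Rz(yaw)@np.c_[np.cross(y,z),y,z]
SP=np.array([.5343,-.3012]); SY=np.deg2rad(26.0)
E
python3 - <<'E'
from h import *
for s in(1,-1):
  for th in(25,30,35):
    t=np.deg2rad(th)
    print(s,th)
    for nm,P,yw in(("pre",[*SP,.15],SY),("pick",[*SP,.02],SY),("lift",[*SP,.2],SY),("via",F(-60,-190,140),YAW),("in",F(0,0,115),YAW),("pl",F(0,0,95),YAW),("front",F(-150,0,130),YAW)):
        q=inverse_kinematics(P,lean(yw,t,s)); print(nm,None if q is None else np.round(q,2))
print(current_tool_rot().round(2))
E
```

```text
1 25
pre None
pick None
lift None
via [-0.66  0.06  1.97  0.43  0.85 -2.64]
in [-0.28  0.05  2.03  0.29  0.68 -2.21]
pl [-0.28  0.09  2.04  0.31  0.64 -2.23]
front [-0.47 -0.39  2.38  0.35  0.82 -2.4 ]
1 30
pre None
pick None
lift None
via None
in [-0.3   0.02  2.08  0.41  0.6  -2.32]
pl [-0.3   0.06  2.09  0.44  0.56 -2.35]
front [-0.5  -0.44  2.43  0.46  0.78 -2.51]
1 35
pre None
pick None
lift None
via None
in [-0.32 -0.    2.14  0.56  0.52 -2.48]
pl [-0.32  0.04  2.14  0.61  0.48 -2.53]
front [-0.55 -0.48  2.48  0.59  0.74 -2.64]
-1 25
pre [-0.88  0.14  1.87  0.48  1.08  0.02]
pick [-0.88  0.35  1.9   0.57  0.87 -0.13]
lift [-0.88  0.07  1.83  0.46  1.17  0.06]
via [-0.66  0.06  1.97  0.43  0.85  0.5 ]
in [-0.28  0.05  2.03  0.29  0.68  0.94]
pl [-0.28  0.09  2.04  0.31  0.64  0.92]
front [-0.47 -0.39  2.38  0.35  0.82  0.75]
-1 30
pre [-0.92  0.13  1.89  0.59  1.08 -0.08]
pick [-0.92  0.35  1.92  0.69  0.89 -0.25]
lift [-0.92  0.07  1.86  0.56  1.16 -0.02]
via [-0.69  0.04  2.01  0.55  0.81  0.38]
in [-0.3   0.02  2.08  0.41  0.6   0.82]
pl [-0.3   0.06  2.09  0.44  0.56  0.79]
front [-0.5  -0.44  2.43  0.46  0.78  0.63]
-1 35
pre [-0.96  0.13  1.92  0.69  1.09 -0.17]
pick [-0.96  0.36  1.94  0.8   0.91 -0.37]
lift [-0.96  0.06  1.89  0.66  1.17 -0.1 ]
via [-0.72  0.02  2.06  0.69  0.77  0.25]
in [-0.32 -0.    2.14  0.56  0.52  0.66]
pl [-0.32  0.04  2.14  0.61  0.48  0.61]
front [-0.55 -0.48  2.48  0.59  0.74  0.5 ]
[[-0.96  0.29 -0.  ]
 [ 0.29  0.96 -0.  ]
 [ 0.   -0.   -1.  ]]
```

```bash
python3 - <<'E'
from h import *
q0=current_q()
def rd(r,az,z): return np.array([r*np.cos(az),r*np.sin(az),z])
R0=current_tool_rot()
q=inverse_kinematics(rd(.42,1.098,.45),R0); print(q)
q1=np.array(q); q1[0]=-.92
qp=inverse_kinematics([*SP,.13],lean(SY,np.deg2rad(30),-1)); 
set_gripper(.90)
t=current_time(); move_j(q); print(current_time()-t)
move_j(q1); print(current_time()-t, current_tcp_pos())
move_j(qp); print(current_time()-t, current_tcp_pos(),current_opening(),qp)
for n in("scene","top"):
    p,d=read_camera(n); cv2.imwrite(f"pics/{n}1.png",p[:,:,::-1]); np.save(f"pics/{n}1_d.npy",d); np.save(f"pics/{n}1_p.npy",p)
print(current_time(),current_contact_force())
E
```

```text
[ 8.26903425e-01 -4.03227394e-01  1.75938944e+00 -4.96309414e-04
  1.78717016e+00 -4.45182912e-01]
1.275
3.575 [ 0.33500941 -0.2533111   0.45007605]
4.9834000000000005 [ 0.53499658 -0.30190231  0.13159546] 0.9015017794147323 [-0.92085508  0.16119665  1.90237661  0.59996474  1.05232836 -0.10129303]
5.4417 [-0.39634365  0.43506971 -0.00531173]
```

```bash
python3 - <<'E'
from h import *
print(current_tcp_pos(),current_time(),current_dq().round(4))
p=np.load("pics/scene1_p.npy"); cv2.imwrite("pics/scene1z.png",cv2.resize(p[170:420,40:340],None,fx=2.5,fy=2.5)[:,:,::-1])
p=np.load("pics/top1_p.npy"); cv2.imwrite("pics/top1z.png",cv2.resize(p[130:330,360:560],None,fx=3,fy=3)[:,:,::-1])
E
```

```text
[ 0.53498521 -0.3019763   0.13180655] 5.4417 [-0.0025 -0.      0.0048 -0.0001 -0.0019 -0.0017]
```

View pics/scene1z.png

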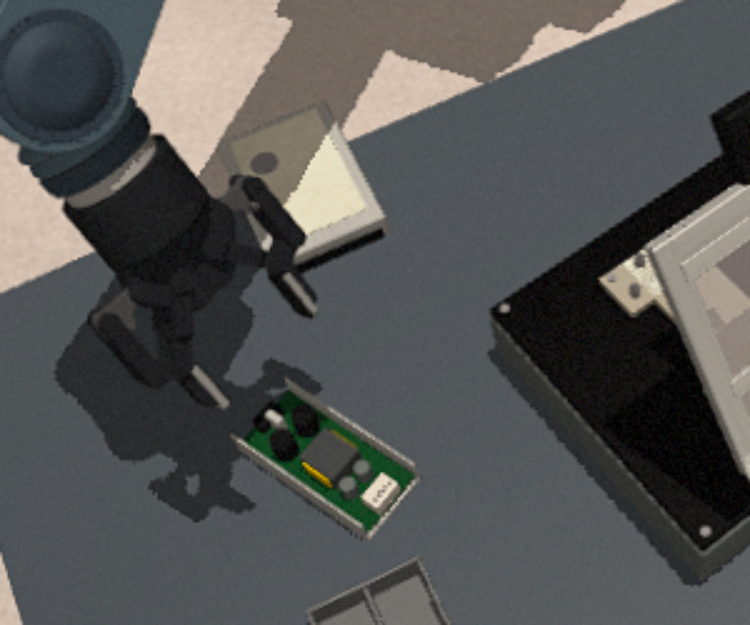

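View pics/top1z.png

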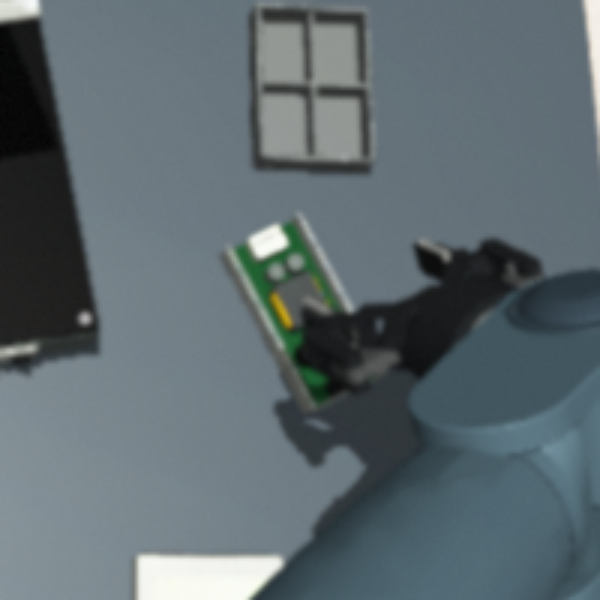

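```bash
python3 - <<'E'
from h import *
T=current_tcp_pos();R=current_tool_rot(); print(R.round(3))
for n in("scene","top"):
    X=cloud(n,np.load(f"pics/{n}1_d.npy")); P=(X-T)@R*1000
    m=(X[...,2]>.06)&(np.linalg.norm(P,axis=2)<150)
    Q=P[m]
    for sgn in(1,-1):
        q=Q[(Q[:,1]*sgn>20)&(Q[:,2]>-60)]
        if len(q): 
            for a in range(-50,25,6):
                s=q[(q[:,2]>=a)&(q[:,2]<a+6)]
                if len(s): print(n,sgn,a,len(s),'x',s[:,0].min().round(),s[:,0].max().round(),'y',s[:,1].min().round(),s[:,1].max().round(), 'zmax',s[:,2].max().round(1))
E
```

```text
[[ 0.777  0.439  0.451]
 [ 0.381 -0.899  0.217]
 [ 0.501  0.003 -0.866]]
scene 1 -50 36 x -8.0 13.0 y 40.0 53.0 zmax -44.1
scene 1 -44 38 x -7.0 13.0 y 39.0 53.0 zmax -38.0
scene 1 -38 35 x -6.0 12.0 y 40.0 53.0 zmax -32.2
scene 1 -32 23 x 5.0 13.0 y 40.0 51.0 zmax -26.9
scene 1 -26 8 x -4.0 11.0 y 39.0 46.0 zmax -22.7
scene -1 -50 38 x -13.0 11.0 y -51.0 -37.0 zmax -44.0
scene -1 -44 39 x -10.0 12.0 y -51.0 -37.0 zmax -38.1
scene -1 -38 34 x -11.0 12.0 y -51.0 -37.0 zmax -32.5
scene -1 -32 29 x -9.0 12.0 y -50.0 -37.0 zmax -26.5
scene -1 -26 11 x -9.0 10.0 y -44.0 -38.0 zmax -22.4
top 1 -50 21 x -9.0 12.0 y 37.0 50.0 zmax -45.2
top 1 -44 24 x -12.0 11.0 y 38.0 53.0 zmax -38.2
top 1 -38 24 x -11.0 12.0 y 37.0 52.0 zmax -32.1
top 1 -32 19 x -10.0 11.0 y 37.0 51.0 zmax -26.3
top 1 -26 9 x -13.0 8.0 y 37.0 40.0 zmax -22.6
top -1 -50 17 x -0.0 10.0 y -52.0 -37.0 zmax -44.1
top -1 -44 16 x -1.0 10.0 y -53.0 -39.0 zmax -38.2
top -1 -38 18 x -4.0 11.0 y -52.0 -38.0 zmax -32.3
top -1 -32 10 x 5.0 11.0 y -48.0 -38.0 zmax -26.3
```

```bash
python3 - <<'E'
from h import *
T=current_tcp_pos();R=current_tool_rot(); print(T)
p=np.load("pics/scene1_p.npy").copy(); d=np.load("pics/scene1_d.npy")
pts=[T+R@np.array([0,y,z])/1000 for y in(38,-38) for z in(-40,-20,0,17)]
uv=project("scene",pts); print(uv.round(0))
b=cv2.resize(p[220:400,60:300],None,fx=3.3,fy=3.3)
for i,(u,v) in enumerate(uv): cv2.circle(b,(int((u-60)*3.3),int((v-220)*3.3)),3,[(255,0,0),(255,255,0),(0,255,0),(255,0,255)][i%4],-1)
cv2.imwrite("pics/s1_tip.png",b[:,:,::-1])
E
```

```text
[ 0.53498521 -0.3019763   0.13180655]
[[124. 322.]
 [131. 330.]
 [139. 338.]
 [145. 345.]
 [156. 289.]
 [163. 297.]
 [169. 305.]
 [175. 312.]]
```

View pics/s1_tip.png

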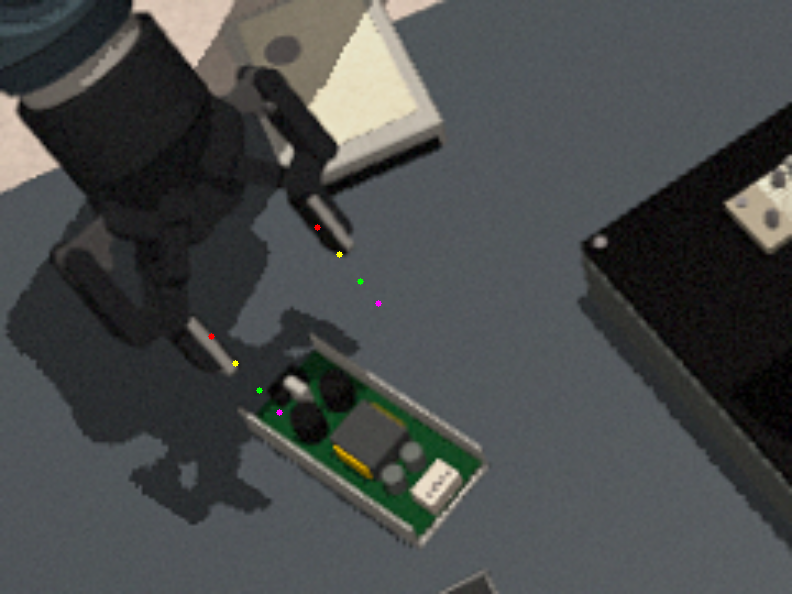

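```bash
python3 - <<'E'
from h import *
qp=np.array([-0.92085508,0.16119665,1.90237661,0.59996474,1.05232836,-0.10129303])
print((current_q()-qp).round(4), current_effort().round(2),current_contact_force().round(2),current_opening())
T=current_tcp_pos();R=current_tool_rot()
for n in("scene","top"):
    X=cloud(n,np.load(f"pics/{n}1_d.npy")); P=(X-T)@R*1000
    m=(X[...,2]>.06)&(np.linalg.norm(P[...,:2],axis=2)<90)&(P[...,2]>-260)&(P[...,2]<30)
    Q=P[m]
    for a in range(-260,0,12):
        s=Q[(Q[:,2]>=a)&(Q[:,2]<a+12)]
        if len(s): print(n,a,len(s),'x',s[:,0].min().round(),s[:,0].max().round(),'y',s[:,1].min().round(),s[:,1].max().round())
E
```

```text
[ 0.0001 -0.0019 -0.0015 -0.0001  0.0002 -0.0001] [ 1.000e-02 -3.516e+01 -2.857e+01  1.070e+00  1.200e-01 -0.000e+00] [-0.4   0.44 -0.01] 0.8973284826229397
scene -260 670 x -58.0 69.0 y -60.0 48.0
scene -248 433 x -46.0 67.0 y -44.0 44.0
scene -236 323 x -22.0 60.0 y -23.0 38.0
scene -224 267 x -12.0 55.0 y -32.0 38.0
scene -212 419 x -17.0 38.0 y -34.0 38.0
scene -200 306 x -9.0 36.0 y -31.0 36.0
scene -188 490 x -25.0 40.0 y -36.0 38.0
scene -176 391 x -6.0 40.0 y -34.0 38.0
scene -164 375 x -9.0 40.0 y -33.0 39.0
scene -152 349 x -6.0 39.0 y -33.0 38.0
scene -140 166 x -5.0 34.0 y -36.0 62.0
scene -128 746 x -15.0 22.0 y -67.0 70.0
scene -116 550 x -12.0 21.0 y -68.0 70.0
scene -104 450 x -17.0 21.0 y -69.0 71.0
scene -92 432 x -19.0 19.0 y -69.0 71.0
scene -80 367 x -15.0 16.0 y -68.0 72.0
scene -68 146 x -11.0 15.0 y -64.0 68.0
scene -56 146 x -13.0 14.0 y -51.0 53.0
scene -44 146 x -11.0 13.0 y -51.0 53.0
scene -32 71 x -9.0 13.0 y -50.0 51.0
top -260 152 x 51.0 67.0 y -59.0 46.0
top -248 56 x 51.0 65.0 y -41.0 41.0
top -236 31 x 50.0 58.0 y -24.0 40.0
top -224 1 x 52.0 52.0 y 21.0 21.0
top -200 1 x 29.0 29.0 y -6.0 -6.0
top -188 178 x 14.0 37.0 y -35.0 20.0
top -176 163 x 3.0 39.0 y -37.0 22.0
top -164 163 x -3.0 38.0 y -38.0 25.0
top -152 132 x -11.0 38.0 y -38.0 22.0
top -140 63 x -11.0 14.0 y -67.0 62.0
top -128 310 x -13.0 19.0 y -70.0 68.0
top -116 175 x -10.0 20.0 y -70.0 68.0
top -104 168 x -11.0 18.0 y -69.0 69.0
top -92 197 x -11.0 18.0 y -70.0 69.0
top -80 197 x -11.0 14.0 y -71.0 70.0
top -68 34 x 5.0 13.0 y -53.0 60.0
top -56 67 x -9.0 12.0 y -53.0 50.0
top -44 82 x -12.0 12.0 y -53.0 53.0
top -32 38 x -13.0 11.0 y -48.0 51.0
```

```bash
cat >> h.py <<'E'
def tips(n,d,T,R,zmin=.06):
    X=cloud(n,d); P=(X-T)@R*1000
    Q=P[(X[...,2]>zmin)&(np.linalg.norm(P[...,:2],axis=2)<70)&(P[...,2]>-65)&(P[...,2]<35)]
    return Q
def snap(tag):
    o={}
    for n in("scene","top"):
        p,d=read_camera(n); cv2.imwrite(f"pics/{n}{tag}.png",p[:,:,::-1]); np.save(f"pics/{n}{tag}_d.npy",d); np.save(f"pics/{n}{tag}_p.npy",p); o[n]=(p,d)
    return o
E
python3 - <<'E'
from h import *
def rep(tag):
    o=snap(tag); T=current_tcp_pos();R=current_tool_rot(); print(tag,current_opening(),T)
    for n in o:
        Q=tips(n,o[n][1],T,R)
        for s in(1,-1):
            q=Q[Q[:,1]*s>0]
            if len(q)>10: print(n,s,len(q),'tip',np.percentile(q[:,2],[97,99,100]).round(1),'x',np.percentile(q[:,0],[2,98]).round(1),'y',np.percentile(q[:,1],[2,98]).round(1))
t=current_time()
move_ptp([SP[0],SP[1],.22],lean(SY,0.0,-1)); set_gripper(.7); rep("2a"); set_gripper(0.0); rep("2b"); print(current_time()-t)
E
```

```text
2a 0.6953738076454756 [ 0.53372874 -0.30137649  0.21930329]
scene 1 225 tip [-21.2 -18.4 -16.5] x [-6.3 12.1] y [31.  50.3]
scene -1 253 tip [-19.4 -16.8 -16.2] x [-10.6  12.4] y [-50.5 -28.3]
2b 0.0016915204052865443 [ 0.53433268 -0.30119611  0.22000818]
scene 1 264 tip [-16.8 -14.4 -11.6] x [-6.2 12.8] y [ 0.6 31.3]
scene -1 212 tip [-18.5 -15.7 -14.3] x [-4.5 13.5] y [-31.4  -0.4]
1.7332999999999998
```

```bash
python3 - <<'E'
from h import *
L=lean(SY,np.deg2rad(30),-1)
x=SP+.010*np.array([np.cos(SY),np.sin(SY)])
t=current_time()
set_gripper(.89)
move_ptp([*x,.10],L)
f0=current_contact_force(); print(f0,current_opening())
line_to([*x,.03],feed=.12)
print(current_contact_force()-f0)
for z in(.024,.018,.012,.006,.001,-.003,-.006):
    line_to([*x,z],feed=.05); f=current_contact_force()-f0; print(z,current_tcp_pos().round(4),f.round(2))
    if np.linalg.norm(f)>4: print("CONTACT");break
snap("3"); print(current_time()-t,current_time())
E
```

```text
[0.9472407  0.82436647 0.1280137 ] 0.891142447208287
[-0.24838056 -1.0391918   1.16288887]
0.024 [ 0.5433 -0.2968  0.0241] [-1.71 -0.85  0.09]
0.018 [ 0.543  -0.2965  0.0176] [-0.79 -0.28 -0.46]
0.012 [ 0.543  -0.2965  0.0115] [-1.71 -1.39 -0.34]
0.006 [ 0.5431 -0.2965  0.0055] [-0.6  -0.66 -0.2 ]
0.001 [ 0.5431 -0.2966  0.0006] [-1.55  0.13 -1.15]
-0.003 [ 0.5431 -0.2966 -0.0033] [-0.18 -1.09 -0.73]
-0.006 [ 0.5432 -0.2967 -0.0062] [-0.75  0.24 -0.33]
4.000000000000001 11.175
```

```bash
python3 - <<'E'
from h import *
p=np.load("pics/scene3_p.npy"); a=cv2.resize(p[260:400,80:240],None,fx=4,fy=4)
cv2.imwrite("pics/s3z.png",a[:,:,::-1])
E
```

```text
(no output)
```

View pics/s3z.png

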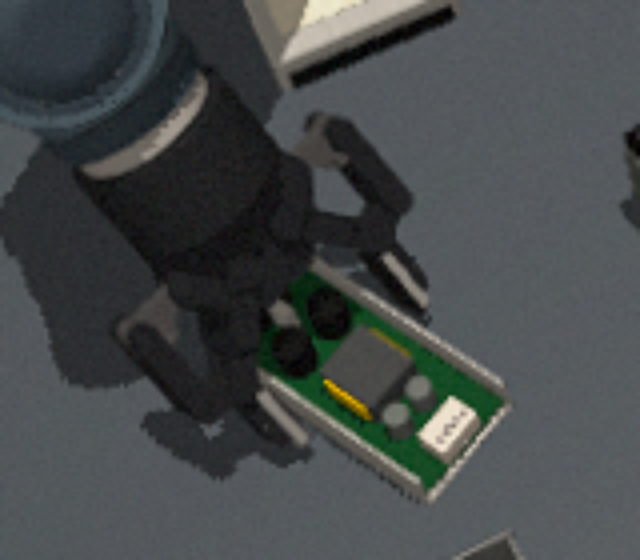

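```bash
python3 - <<'E'
from h import *
t=current_time()
f0=current_contact_force()
set_gripper(.55,70); print('open',current_opening(), current_contact_force()-f0, current_tcp_pos().round(4))
T=current_tcp_pos()
line_to([T[0],T[1],.10],feed=.12); print(current_opening(),current_tcp_pos().round(4),(current_contact_force()-f0).round(2))
snap("4"); print(current_time()-t,current_time())
p=np.load("pics/scene4_p.npy"); a=cv2.resize(p[220:380,60:260],None,fx=4,fy=3.75)
cv2.imwrite("pics/s4z.png",a[:,:,::-1])
E
```

```text
open 0.6874299046072545 [-3.78195134 -0.95096132  3.4282606 ] [ 0.5435 -0.2973 -0.0055]
0.6888135609914392 [ 0.5429 -0.2967  0.0988] [-1.07 -0.21 -3.61]
1.424999999999999 12.6
```

View pics/s4z.png

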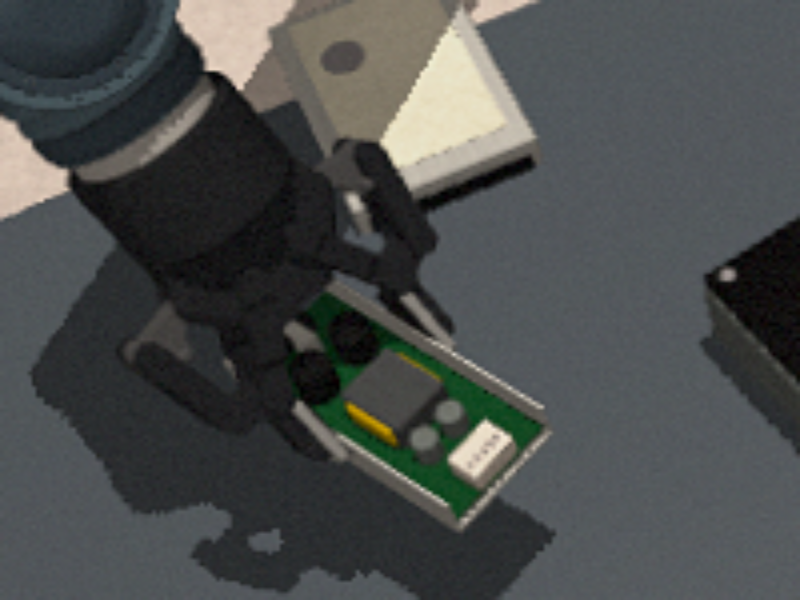

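```bash
cat >> h.py <<'E'
def inhand(n,p,d,T,yaw):
    X=cloud(n,d); P=(X-T)@Rz(yaw)*1000
    return P
E
python3 - <<'E'
from h import *
T=current_tcp_pos(); print(T, current_torque().round(3))
R=current_tool_rot(); print('yaw of jaw',np.rad2deg(np.arctan2(-R[0,1]*-1,R[1,1]*-1)), )
for n in("scene","top"):
    p=np.load(f"pics/{n}4_p.npy");d=np.load(f"pics/{n}4_d.npy");P=inhand(n,p,d,T,SY)
    sat=p.max(2).astype(int)-p.min(2); 
    hsv=cv2.cvtColor(p,cv2.COLOR_RGB2HSV)
    # wall tops: greyish bright pts |y| 26..32
    w=(abs(abs(P[...,1])-29)<3.5)&(P[...,2]>20)&(P[...,2]<45)&(P[...,0]<70)&(P[...,0]>-90)&(p.min(2)>90)&(sat<40)
    for s in(1,-1):
        q=P[w&(P[...,1]*s>0)]
        if len(q)<8: print(n,s,len(q)); continue
        c=np.polyfit(q[:,0],q[:,2],1); cy=np.polyfit(q[:,0],q[:,1],1)
        print(n,s,len(q),'x',np.percentile(q[:,0],[0,2,98,100]).round(1),'z at -10:',np.polyval(c,-10).round(1),'pitch deg',np.rad2deg(np.arctan(c[0])).round(2),'y',q[:,1].mean().round(1),'yaw',np.rad2deg(cy[0]).round(2))
    g=(hsv[...,0]>45)&(hsv[...,0]<85)&(hsv[...,1]>120)&(abs(P[...,1])<32)&(abs(P[...,0])<95)&(P[...,2]>0)
    q=P[g]; A=np.c_[q[:,0],q[:,1],np.ones(len(q))]
    for _ in range(4):
        s=np.linalg.lstsq(A,q[:,2],rcond=None)[0]; r=abs(q[:,2]-A@s); k=r<2; A=A[k];q=q[k]
    print(n,'board',len(q),'pitch,roll',np.rad2deg(s[:2]).round(2),'z@-10',(s[2]-10*s[0]).round(2),'x',np.percentile(q[:,0],[0,1,99,100]).round(1),'y',np.percentile(q[:,1],[1,99]).round(1))
# same for the desk pose at image 0
for n in("scene","top"):
    p=np.load(f"pics/{n}0_p.npy");d=np.load(f"pics/{n}0_d.npy");P=inhand(n,p,d,np.r_[SP,0],SY)
    hsv=cv2.cvtColor(p,cv2.COLOR_RGB2HSV)
    g=(hsv[...,0]>45)&(hsv[...,0]<85)&(hsv[...,1]>120)&(abs(P[...,1])<32)&(abs(P[...,0])<95)&(P[...,2]>0)
    q=P[g]; A=np.c_[q[:,0],q[:,1],np.ones(len(q))]
    for _ in range(4):
        s=np.linalg.lstsq(A,q[:,2],rcond=None)[0]; r=abs(q[:,2]-A@s); k=r<2; A=A[k];q=q[k]
    print('desk',n,'board',len(q),'pitch,roll',np.rad2deg(s[:2]).round(2),'z',s[2].round(2),'x',np.percentile(q[:,0],[0,1,99,100]).round(1),'y',np.percentile(q[:,1],[1,99]).round(1))
E
```

```text
[ 0.54293665 -0.29670823  0.0987235 ] [-0.176  0.441 -0.004]
yaw of jaw 25.99835738398769
scene 1 81 x [-59.4 -56.   52.5  55. ] z at -10: 31.8 pitch deg -1.24 y 28.6 yaw -0.3
scene -1 66 x [-71.4 -15.2  53.1  53.9] z at -10: 32.0 pitch deg -1.78 y -30.3 yaw 0.73
scene board 356 pitch,roll [-1.81 -0.84] z@-10 16.85 x [-67.2 -36.   52.9  53.5] y [-25.   25.9]
top 1 85 x [-72.7 -62.8  52.8  53.7] z at -10: 30.2 pitch deg -2.53 y 30.0 yaw -0.21
top -1 121 x [-28.9 -26.7  53.1  55.3] z at -10: 28.7 pitch deg -0.39 y -28.7 yaw 0.53
top board 185 pitch,roll [-1.24  1.76] z@-10 16.1 x [-69.8 -69.   50.5  51.8] y [-26.6  19.6]
desk scene board 482 pitch,roll [-0.24  0.5 ] z 10.13 x [-63.5 -62.1  62.5  63.3] y [-24.1  25.9]
desk top board 251 pitch,roll [-0.57  1.45] z 10.72 x [-62.  -61.1  57.1  60.8] y [-26.1  20.7]
```

```bash
python3 - <<'E'
from h import *
t=current_time()
L=lean(YAW,np.deg2rad(31),-1)
T=current_tcp_pos()
line_to([T[0],T[1],.112],feed=.15)
line_to(F(-40,-200,112),L,feed=.2)
line_to(F(10,0,102),feed=.2)
sleep(.2)
print(toF(current_tcp_pos()).round(2),current_opening(),current_contact_force().round(2))
snap("5"); print(current_time()-t,current_time())
p=np.load("pics/scene5_p.npy"); cv2.imwrite("pics/s5z.png",cv2.resize(p[150:400,180:480],None,fx=2.5,fy=2.4)[:,:,::-1])
p=np.load("pics/top5_p.npy"); cv2.imwrite("pics/t5z.png",cv2.resize(p[100:280,210:410],None,fx=3.3,fy=3.3)[:,:,::-1])
E
```

```text
[  9.95  -0.89 102.09] 0.6867753821649615 [ 0.77  0.26 -1.98]
2.4000000000000004 15.0
```

View pics/s5z.png

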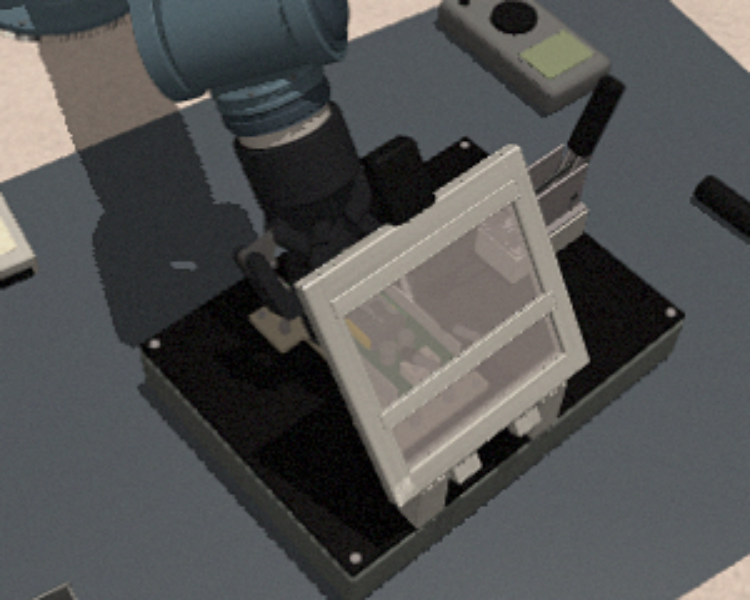

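View pics/t5z.png

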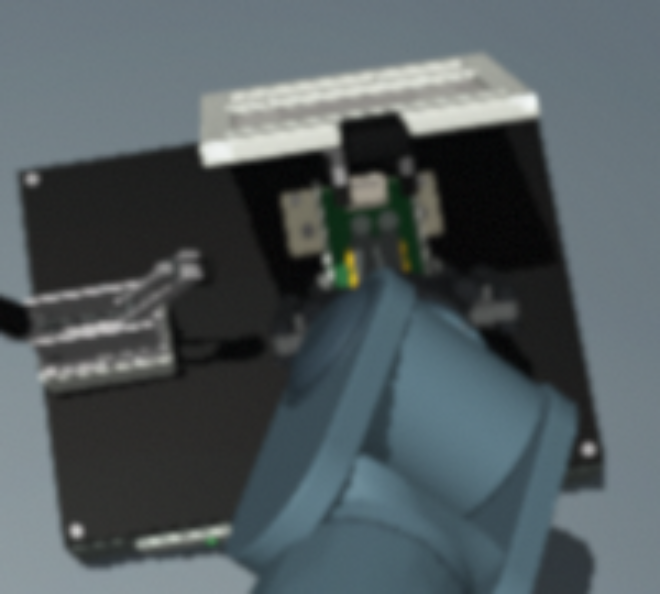

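```bash
python3 - <<'E'
from h import *
print(toF(current_tcp_pos()).round(2),current_dq().round(3)[:3])
p=np.load("pics/top5_p.npy"); u0,v0,w,h,f=285,140,70,60,9
b=cv2.resize(p[v0:v0+h,u0:u0+w],None,fx=f,fy=f,interpolation=cv2.INTER_CUBIC); b=cv2.convertScaleAbs(b,alpha=1.8)
b2=b.copy()
for x,y in[(52,35.5),(52,-35.5),(70.5,16),(70.5,-16)]:
    uv=project("top",[F(x,y,92)])[0]; print(x,y,uv.round(1)); cv2.circle(b2,(int((uv[0]-u0+.5)*f),int((uv[1]-v0+.5)*f)),int(4/1.9*f),(255,0,0),1)
cv2.imwrite("pics/t5p.png",np.vstack([b,b2])[:,:,::-1][:, :] if False else cv2.resize(np.hstack([b,b2]),(800,343))[:,:,::-1])
E
```

```text
[  9.95  -0.59 102.04] [0.004 0.002 0.001]
52 35.5 [302.7 167.9]
52 -35.5 [337.  162.6]
70.5 16 [310.7 158. ]
70.5 -16 [326.1 155.6]
```

View pics/t5p.png

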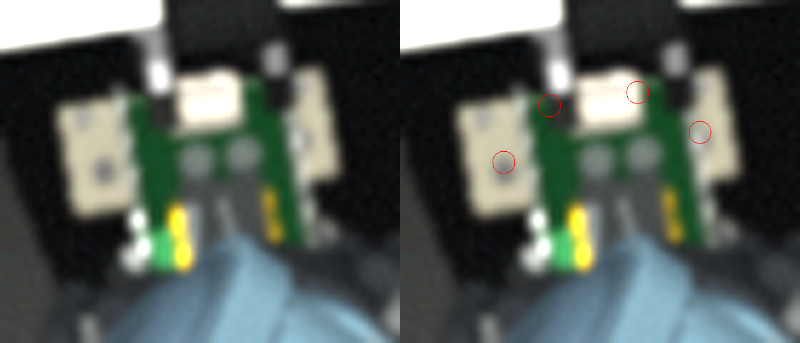

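```bash
python3 - <<'E'
from h import *
t=current_time()
line_to(F(10,0.3,94),feed=.08); sleep(.3)
f0=current_contact_force(); print(toF(current_tcp_pos()).round(2),f0.round(2))
for z in(90,88,86,84,82,80):
    line_to(F(10,.3,z),feed=.04); f=Rz(YAW).T@(current_contact_force()-f0); print(z,toF(current_tcp_pos()).round(2),f.round(2),current_torque().round(2))
    if np.linalg.norm(f)>6: print("C");break
print(current_time()-t,current_time())
E
```

```text
[10.13  0.28 94.17] [ 0.58 -0.2  -2.03]
90 [ 9.7   0.48 89.51] [-1.24  0.24 -1.13] [-0.08  0.47 -0.01]
88 [ 9.91  0.36 87.81] [-0.78  0.31 -0.98] [-0.09  0.45 -0.01]
86 [ 9.86  0.35 85.77] [-1.2   0.49 -0.48] [-0.06  0.4  -0.01]
84 [ 9.89  0.37 83.79] [-0.55  0.42  0.04] [-0.03  0.44 -0.03]
82 [ 9.87  0.36 81.77] [-0.77  0.71 -0.04] [-0.08  0.45  0.06]
80 [ 9.89  0.36 79.8 ] [-0.91 -0.69 -0.46] [-0.06  0.5  -0.03]
2.0500000000000007 17.05
```

```bash
python3 - <<'E'
from h import *
t=current_time()
f0=np.array([.3,-.1,-2.3])
for z in(78,76,75,74,73,72,71,70):
    line_to(F(10,.1,z),feed=.03); f=Rz(YAW).T@(current_contact_force()-f0); print(z,toF(current_tcp_pos()).round(2),f.round(2),current_torque().round(2))
    if np.linalg.norm(f)>5: print("C");break
print(current_time()-t,current_time())
snap("6")
p=np.load("pics/scene6_p.npy"); cv2.imwrite("pics/s6z.png",cv2.resize(p[200:360,240:440],None,fx=4,fy=3.75)[:,:,::-1])
E
```

```text
78 [ 9.87  0.16 77.78] [0.25 0.97 0.26] [-0.04  0.4  -0.05]
76 [ 9.89  0.15 75.81] [-0.27  0.19 -0.11] [-0.08  0.53  0.01]
75 [ 9.97  0.15 74.94] [-0.44 -0.11  0.85] [-0.05  0.41  0.  ]
74 [ 9.94  0.11 73.91] [ 0.09  0.17 -0.78] [-0.05  0.44  0.02]
73 [1.024e+01 6.000e-02 7.342e+01] [-2.12  0.53  4.48] [0.03 0.67 0.06]
72 [1.034e+01 4.000e-02 7.259e+01] [-4.7   0.78  7.37] [0.09 0.87 0.05]
C
1.5 18.55
```

View pics/s6z.png

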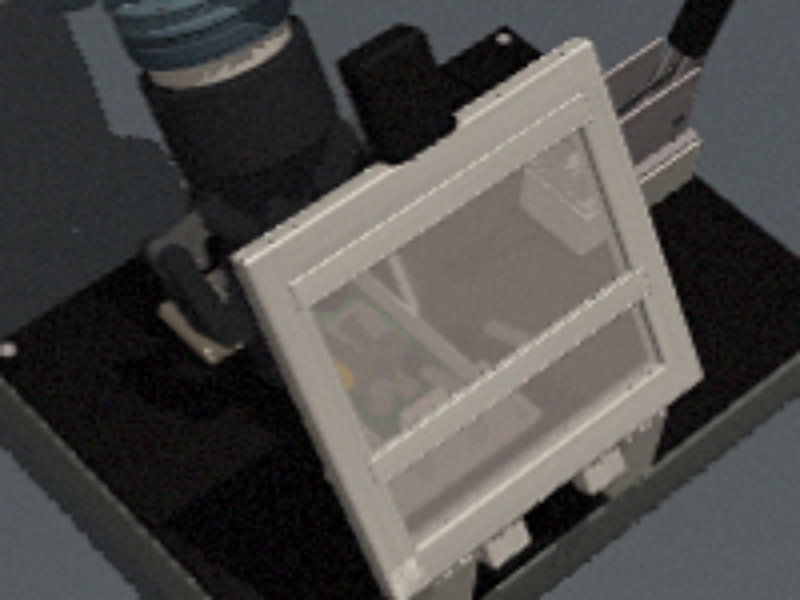

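```bash
python3 - <<'E'
from h import *
for tag in("5","6"):
  for n in("top",):
    p=np.load(f"pics/{n}{tag}_p.npy");d=np.load(f"pics/{n}{tag}_d.npy");P=toF(cloud(n,d).reshape(-1,3)).reshape(480,640,3)
    hsv=cv2.cvtColor(p,cv2.COLOR_RGB2HSV)
    g=(hsv[...,0]>45)&(hsv[...,0]<85)&(hsv[...,1]>100)&(abs(P[...,1])<32)&(abs(P[...,0])<95)&(P[...,2]>70)
    q=P[g]; print(tag,n,len(q),q.mean(0).round(1) if len(q) else None)
    if len(q)>20:
        A=np.c_[q[:,0]-40,q[:,1],np.ones(len(q))]
        for _ in range(4):
            s=np.linalg.lstsq(A,q[:,2],rcond=None)[0]; r=abs(q[:,2]-A@s); k=r<2; A=A[k];q=q[k]
        print(len(q),'pitch,roll',np.rad2deg(s[:2]).round(2),'z@40',s[2].round(2),'x',np.percentile(q[:,0],[0,2,98,100]).round(1),'y',np.percentile(q[:,1],[2,98]).round(1))
E
```

```text
5 top 250 [ 34.3   0.2 119.4]
107 pitch,roll [-4.58 -0.48] z@40 118.58 x [ 1.2  6.7 57.6 61.5] y [-25.9  23.3]
6 top 252 [35.4  0.8 88.6]
148 pitch,roll [-1.32 -0.08] z@40 88.43 x [ 0.9  3.6 60.2 61.5] y [-25.9  23.9]
```

```bash
python3 - <<'E'
from h import *
t=current_time()
f0=np.array([.3,-.1,-2.3])
line_to(F(10,.1,72),lean(YAW,np.deg2rad(30.4),-1),feed=.03); print(toF(current_tcp_pos()).round(2),(Rz(YAW).T@(current_contact_force()-f0)).round(2),current_torque().round(2))
set_gripper(.85); print(current_opening(),toF(current_tcp_pos()).round(2),current_contact_force().round(2),current_torque().round(2))
sleep(.1)
snap("7");print(current_time()-t,current_time())
for tag in("7",):
  for n in("top",):
    p=np.load(f"pics/{n}{tag}_p.npy");d=np.load(f"pics/{n}{tag}_d.npy");P=toF(cloud(n,d).reshape(-1,3)).reshape(480,640,3)
    hsv=cv2.cvtColor(p,cv2.COLOR_RGB2HSV)
    g=(hsv[...,0]>45)&(hsv[...,0]<85)&(hsv[...,1]>100)&(abs(P[...,1])<32)&(abs(P[...,0])<95)&(P[...,2]>70)
    q=P[g]
    A=np.c_[q[:,0]-40,q[:,1],np.ones(len(q))]
    for _ in range(4):
        s=np.linalg.lstsq(A,q[:,2],rcond=None)[0]; r=abs(q[:,2]-A@s); k=r<2; A=A[k];q=q[k]
    print(len(q),'pitch,roll',np.rad2deg(s[:2]).round(2),'z@40',s[2].round(2),'x',np.percentile(q[:,0],[0,2,98,100]).round(1),'y',np.percentile(q[:,1],[2,98]).round(1))
E
```

```text
[10.56 -0.1  72.57] [-1.43 -0.2   5.2 ] [0.11 0.41 0.05]
0.853553085307107 [9.890e+00 5.000e-02 7.176e+01] [0.09 0.35 0.04] [-0.07  0.23  0.01]
0.7417000000000016 19.3917
142 pitch,roll [-2.17  0.23] z@40 88.05 x [ 0.8  3.4 60.3 63.4] y [-25.9  24. ]
```

```bash
python3 - <<'E'
from h import *
t=current_time()
T=current_tcp_pos();R=current_tool_rot()
line_to(T-R[:,2]*.10,feed=.2); print(current_contact_force().round(1))
line_to(F(-150,0,220),feed=.3)
print(current_time()-t)
snap("8")
print(current_time())
for n in("top",):
    p=np.load(f"pics/{n}8_p.npy"); cv2.imwrite("pics/t8z.png",cv2.resize(p[130:250,270:400],None,fx=5,fy=5,interpolation=cv2.INTER_CUBIC)[:,:,::-1])
    p=np.load(f"pics/scene8_p.npy"); cv2.imwrite("pics/s8z.png",cv2.resize(p[200:360,240:440],None,fx=4,fy=3.75)[:,:,::-1])
for s in(1,-1):
  for P in(F(60,0,380),F(55,0,320),F(39,0,298),F(-85,0,134)): print(s,np.round(inverse_kinematics(P,lean(YAW,0,s)),2))
E
```

```text
[-0.3  0.5 -0.1]
1.2582999999999984
20.75
1 [-0.17  0.21  1.31 -0.    1.62 -1.9 ]
1 [-0.17  0.21  1.41 -0.    1.52 -1.9 ]
1 [-0.18  0.19  1.48 -0.    1.47 -1.91]
1 [-0.26  0.05  1.94 -0.    1.15 -1.99]
-1 [-0.17  0.21  1.31 -0.    1.62  1.24]
-1 [-0.17  0.21  1.41 -0.    1.52  1.24]
-1 [-0.18  0.19  1.48 -0.    1.47  1.23]
-1 [-0.26  0.05  1.94 -0.    1.15  1.15]
```

View pics/t8z.png

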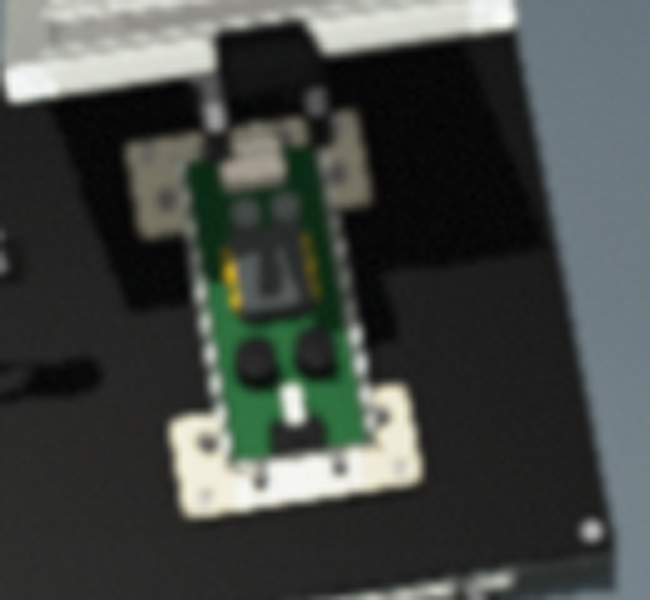

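View pics/s8z.png

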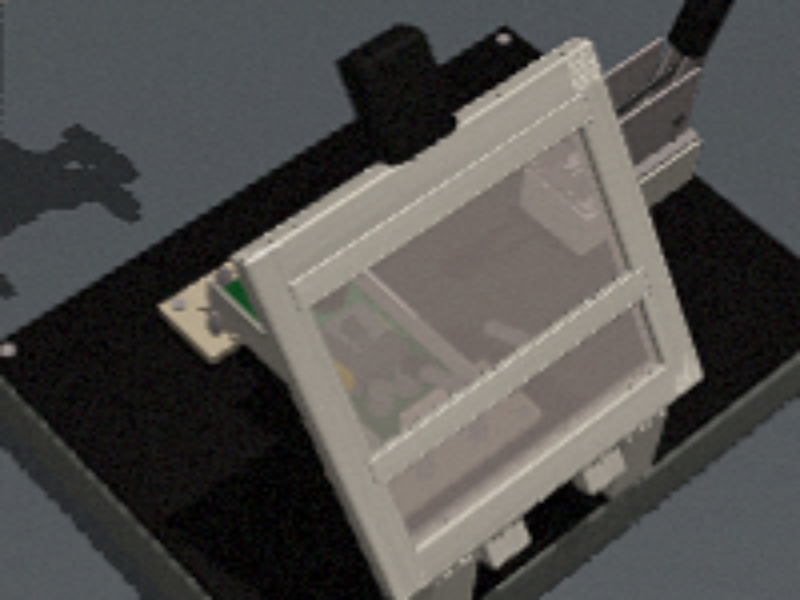

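```bash
python3 - <<'E'
from h import *
n="top"
p=np.load(f"pics/{n}8_p.npy");d=np.load(f"pics/{n}8_d.npy");P=toF(cloud(n,d).reshape(-1,3)).reshape(480,640,3)
hsv=cv2.cvtColor(p,cv2.COLOR_RGB2HSV)
g=(hsv[...,0]>45)&(hsv[...,0]<85)&(hsv[...,1]>100)&(abs(P[...,1])<32)&(abs(P[...,0])<95)&(P[...,2]>70)
q=P[g]
A=np.c_[q[:,0],q[:,1],np.ones(len(q))]
for _ in range(5):
    s=np.linalg.lstsq(A,q[:,2],rcond=None)[0]; r=abs(q[:,2]-A@s); k=r<2; A=A[k];q=q[k]
print(len(q),'pitch,roll',np.rad2deg(s[:2]).round(2),'z@0',s[2].round(2),'x',np.percentile(q[:,0],[0,2,98,100]).round(1),'y',np.percentile(q[:,1],[2,98]).round(1))
np_=(p.min(2)>100)&(abs(P[...,2]-78)<4)&(P[...,0]<-60)&(P[...,0]>-85)&(abs(P[...,1])<50); print('nest front',np.median(P[np_],0).round(1),np_.sum())
E
```

```text
393 pitch,roll [-0.69  0.26] z@0 88.82 x [-62.4 -59.1  59.   61.6] y [-26.   23.7]
nest front [-72.1   1.5  78.1] 396
```

```bash
cat >> h.py <<'E'
def lidC(a,rho=217,h=23): return 120-rho*np.cos(a)+h*np.sin(a), 112+rho*np.sin(a)+h*np.cos(a)
def lidT(a,gap=0):
    x,z=lidC(a,h=23+gap); return F(x+11,0,z-12)   # TCP for the tip's front-bottom corner on the grip's top face
E
python3 - <<'E'
from h import *
t=current_time()
V=lean(YAW,0,-1)
line_to(F(-150,0,400),feed=.35)
set_gripper(0.0)
move_ptp(F(75,0,370),V)
print(current_time()-t,toF(current_tcp_pos()).round(1))
line_to(lidT(1.03,20),feed=.2)
f0=current_contact_force(); print(toF(current_tcp_pos()).round(1),f0.round(2),lidC(1.03))
snap("9"); print(current_time()-t,current_time())
p=np.load(f"pics/scene9_p.npy"); cv2.imwrite("pics/s9z.png",cv2.resize(p[60:360,200:500],None,fx=2,fy=2)[:,:,::-1])
Q=tips("scene",np.load("pics/scene9_d.npy"),current_tcp_pos(),current_tool_rot(),.30)
print(len(Q),Q.min(0),Q.max(0))
E
```

```text
2.3917 [ 7.470e+01 -3.000e-01  3.709e+02]
[ 55.9  -0.5 310.1] [0.41 0.01 0.72] (np.float64(28.00218739285757), np.float64(309.8747140882359))
2.9666999999999994 23.7167
730 [-52.60844616 -34.86670404 -64.98981725] [13.36084757 36.08989902 11.2194378 ]
```

View pics/s9z.png

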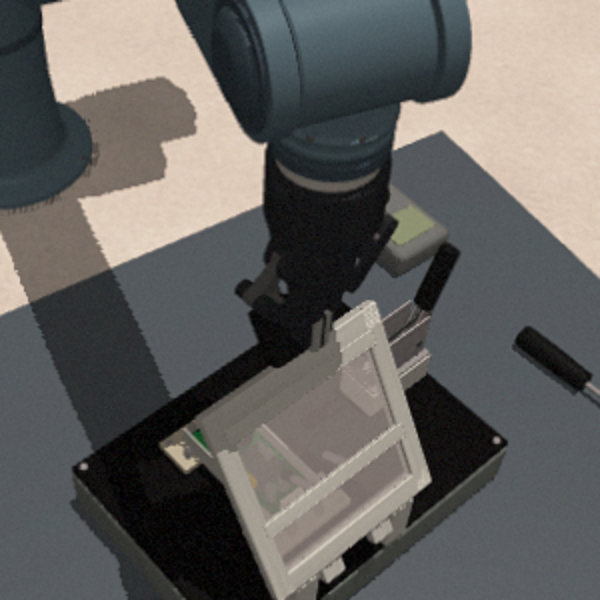

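```bash
python3 - <<'E'
from h import *
t=current_time(); f0=current_contact_force()
line_to(lidT(1.05,3),feed=.1)
for a in np.r_[np.arange(.98,.1,-.11),.09]:
    line_to(lidT(a),feed=.14); f=Rz(YAW).T@(current_contact_force()-f0); print(round(a,2),toF(current_tcp_pos()).round(1),f.round(1))
    if np.linalg.norm(f)>20: print("HIGH");break
snap("10"); print(current_time()-t,current_time())
p=np.load(f"pics/scene10_p.npy"); cv2.imwrite("pics/s10z.png",cv2.resize(p[100:400,180:480],None,fx=2,fy=2)[:,:,::-1])
E
```

```text
0.98 [ 29.5  -0.  293.5] [ 0.1 -0.4 -0.2]
0.87 [  9.   -0.  280.9] [-0.8  0.4 -0.2]
0.76 [-1.000e+01 -1.000e-01  2.664e+02] [ 0.4  0.6 -0.5]
0.65 [-27.5  -0.  249.8] [-0.8 -0.4  0.3]
0.54 [-43.   -0.  231.4] [-0.5 -0.4  0.1]
0.43 [-56.4  -0.  211.5] [-1.1 -0.4  0.3]
0.32 [-6.77e+01  1.00e-01  1.90e+02] [-0.8  0.3  0.5]
0.21 [-7.650e+01  1.000e-01  1.677e+02] [-0.3  1.   0.2]
0.09 [-8.310e+01  1.000e-01  1.424e+02] [-0.6 -1.   0.4]
3.2666000000000004 26.9833
```

View pics/s10z.png

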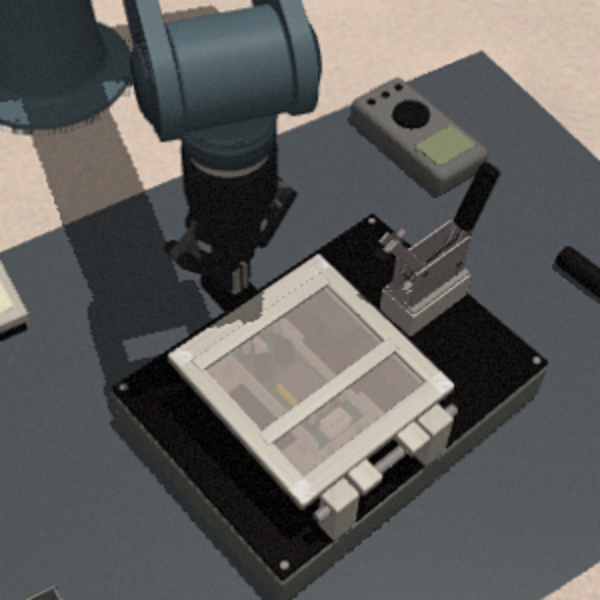

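```bash
python3 - <<'E'
from h import *
t=current_time(); f0=current_contact_force()
for a in(.07,.055,.045,.035,.028,.021,.014):
    line_to(lidT(a),feed=.06); f=Rz(YAW).T@(current_contact_force()-f0); print(round(a,3),toF(current_tcp_pos()).round(1),f.round(1))
    if np.linalg.norm(f)>12: print("stop");break
print(current_time()-t,current_time())
E
```

```text
0.07 [-83.8   0.  138.2] [-0.   1.5 -0.6]
0.055 [-84.5   0.  134.8] [-0.3  0.7  0.3]
0.045 [-84.7  -0.  132.7] [1.2 1.4 1.3]
0.035 [-8.500e+01 -1.000e-01  1.306e+02] [-0.5  1.7  2.5]
0.028 [-8.510e+01 -1.000e-01  1.292e+02] [-0.5  1.6  3. ]
0.021 [-8.530e+01 -1.000e-01  1.277e+02] [-0.3  0.7  4.5]
0.014 [-8.550e+01 -1.000e-01  1.262e+02] [-0.4  1.2  4.4]
1.75 28.7333
```

```bash
cat >> h.py <<'E'
def clC(f,s=80,h=7.5): return 196+s*np.cos(f)-h*np.sin(f), 120.6+s*np.sin(f)+h*np.cos(f)
def clT(f,gap=0):
    y,z=clC(f,h=7.5+gap); return F(0,y-11,z-12)
VC=lean(YAW+np.pi/2,0,-1)
E
python3 - <<'E'
from h import *
t=current_time()
line_to(F(-85,0,150),feed=.1)
line_to(F(-85,0,310),feed=.35)
q=inverse_kinematics(F(0,190,310),VC); print(np.round(q,2)); 
q2=inverse_kinematics(F(0,190,310),lean(YAW+np.pi/2,0,1)); print(np.round(q2,2),current_q().round(2))
snap("11"); print(current_time()-t,current_time())
X=toF(cloud("scene",np.load("pics/scene11_d.npy")).reshape(-1,3)).reshape(480,640,3)
g=np.load("pics/scene11_p.npy").min(2)>110
m=(abs(X[...,1])<85)&(abs(X[...,1])>70)&(X[...,0]>-65)&(X[...,0]<100)&(X[...,2]>95)&(X[...,2]<170)&g
c=np.polyfit(X[m][:,0],X[m][:,2],1); print(m.sum(),'lid angle',-np.arctan(c[0]),'z at hinge',np.polyval(c,120))
E
```

```text
[ 0.12  0.08  1.58 -0.    1.48 -0.05]Traceback (most recent call last):
  File "<stdin>", line 6, in <module>
    return _wrapfunc(a, 'round', decimals=decimals, out=out)
    return _wrapit(obj, method, *args, **kwds)
    result = getattr(arr, method)(*args, **kwds)
TypeError: unsupported operand type(s) for *: 'NoneType' and 'float'
```

```bash
python3 - <<'E'
from h import *
t=current_time()
move_ptp(F(0,180,310),VC)
snap("11"); print(current_time()-t,current_time())
X=toF(cloud("scene",np.load("pics/scene11_d.npy")).reshape(-1,3)).reshape(480,640,3)
g=np.load("pics/scene11_p.npy").min(2)>110
m=(abs(X[...,1])<85)&(abs(X[...,1])>70)&(X[...,0]>-65)&(X[...,0]<100)&(X[...,2]>95)&(X[...,2]<170)&g
c=np.polyfit(X[m][:,0],X[m][:,2],1); print(m.sum(),'lid angle',-np.arctan(c[0]),'z at hinge',np.polyval(c,120))
p=np.load(f"pics/scene11_p.npy"); cv2.imwrite("pics/s11z.png",cv2.resize(p[100:350,260:510],None,fx=2.4,fy=2.4)[:,:,::-1])
E
```

```text
1.2166999999999994 30.95
1130 lid angle 0.018667303016734162 z at hinge 131.33953415500872
```

View pics/s11z.png

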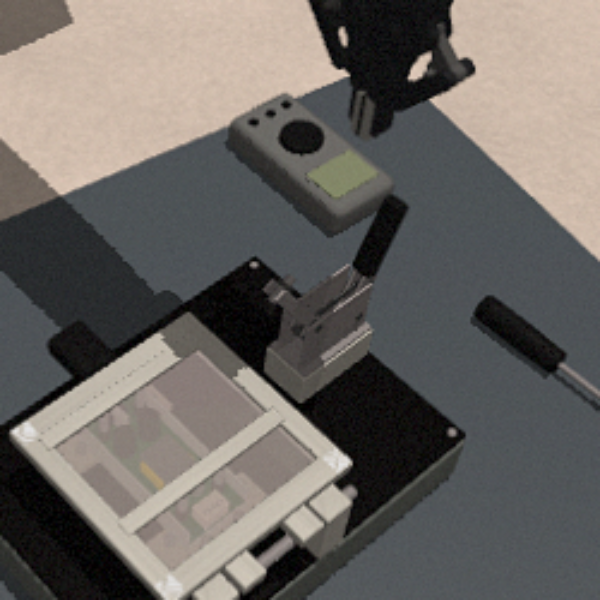

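```bash
python3 - <<'E'
from h import *
t=current_time()
a=toF(clT(1.2,16)); print(a.round(1))
line_to(F(0,a[1]-3,a[2]+30),feed=.3)
line_to(clT(1.2,16),feed=.15)
f0=current_contact_force(); print(toF(current_tcp_pos()).round(1),f0.round(2))
line_to(clT(1.2,2),feed=.08); print((Rz(YAW).T@(current_contact_force()-f0)).round(1))
for f in(1.1,1.0,.9,.8,.7,.6,.5,.4):
    line_to(clT(f),feed=.1); F_=Rz(YAW).T@(current_contact_force()-f0); print(f,toF(current_tcp_pos()).round(1),F_.round(1))
    if np.linalg.norm(F_)>22: print("HIGH");break
snap("12"); print(current_time()-t,current_time())
p=np.load(f"pics/scene12_p.npy"); cv2.imwrite("pics/s12z.png",cv2.resize(p[100:350,260:510],None,fx=2.4,fy=2.4)[:,:,::-1])
E
```

```text
[ -0.  192.1 191.7]
[  0.8 191.9 193.4] [0.13 0.35 0.92]
[-0.4 -0.9 -0.9]
1.1 [2.000e-01 2.151e+02 1.836e+02] [ 0.5 -0.4 -0.3]
1.0 [ -0.5 222.5 179.2] [ 0.2 -0.4 -0.9]
0.9 [ -0.4 229.3 175.3] [-0.4 -0.5 -0.9]
0.8 [ -0.3 235.7 170.7] [ 0.4 -0.1 -1. ]
0.7 [ -0.4 241.6 165.3] [-0.3 -0.3 -1. ]
0.6 [ -0.3 247.1 159.5] [-0.2  0.1 -1. ]
0.5 [ -0.6 251.9 152.6] [-0.1 -1.  -1. ]
0.4 [ -0.4 256.  146. ] [-0.1 -0.5 -1. ]
3.224999999999998 34.175
```

View pics/s12z.png

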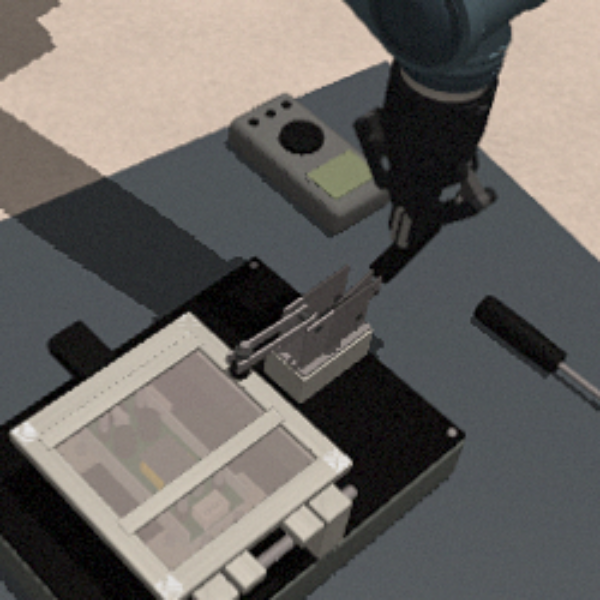

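```bash
python3 - <<'E'
from h import *
t=current_time(); f0=np.array([0.1,.3,.5])
for f in(.3,.22,.16,.11,.07,.04,.02,0.0,-.015):
    line_to(clT(f),feed=.06); F_=Rz(YAW).T@(current_contact_force()-f0); T=toF(current_tcp_pos()); print(f,T.round(1),'target z',toF(clT(f))[2].round(1),F_.round(1))
    if np.linalg.norm(F_)>25: print("HIGH");break
snap("13"); print(current_time()-t,current_time())
p=np.load(f"pics/scene13_p.npy"); cv2.imwrite("pics/s13z.png",cv2.resize(p[100:350,260:510],None,fx=2.4,fy=2.4)[:,:,::-1])
E
```

```text
0.3 [ -0.5 259.3 138.7] target z 139.4 [-0.4 -0.6 -0.3]
0.22 [ -0.3 261.6 132.9] target z 133.4 [-0.6  0.8 -0.3]
0.16 [-2.000e-01  2.629e+02  1.284e+02] target z 128.7 [-0.6  0.7  0. ]
0.11 [-2.000e-01  2.638e+02  1.245e+02] target z 124.8 [ 0.5 -1.5 -0.2]
0.07 [-2.000e-01  2.643e+02  1.214e+02] target z 121.7 [-0.3  0.1 -0.2]
0.04 [-1.000e-01  2.647e+02  1.190e+02] target z 119.3 [-0.1 -0.7 -0.7]
0.02 [-1.000e-01  2.648e+02  1.175e+02] target z 117.7 [ 0.1 -0.5  0.1]
0.0 [2.000e-01 2.650e+02 1.163e+02] target z 116.1 [-0.   0.1  1.3]
-0.015 [  0.3 265.  116.3] target z 114.9 [-3.6 -1.5  8.1]
2.3917 36.5667
```

View pics/s13z.png

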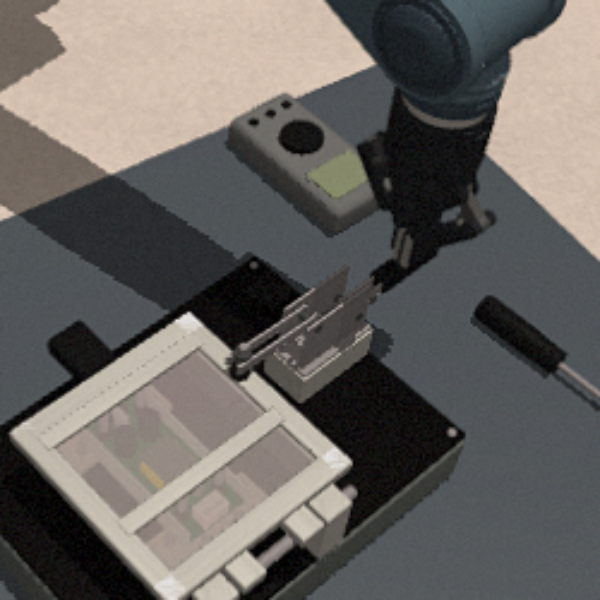

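```bash
python3 - <<'E'
from h import *
t=current_time(); f0=np.array([0.1,.3,.5])
for z in(113.5,112,110.5,109,107.5):
    line_to(F(0,265,z),feed=.03); F_=Rz(YAW).T@(current_contact_force()-f0); T=toF(current_tcp_pos()); print(z,T.round(2),F_.round(1))
    if np.linalg.norm(F_)>27: print("HIGH");break
print(current_time()-t,current_time())
E
```

```text
113.5 [  0.4  265.05 116.21] [-7.8 -1.3 14.2]
112 [  0.47 265.03 116.13] [-11.4  -1.9  21.8]
110.5 [  0.55 265.02 116.02] [-15.   -2.7  28.1]
HIGH
0.75 37.3167
```

```bash
python3 - <<'E'
from h import *
t=current_time()
line_to(F(0,265,117),feed=.05); line_to(F(0,265,200),feed=.2)
line_to(F(-80,300,340),feed=.35)
move_j([.9,-.35,1.7,0,1.75,current_q()[5]])
o=snap("14"); print(current_time()-t,current_time(),current_tcp_pos())
for n in o:
    p,d=o[n]; X=toF(cloud(n,d).reshape(-1,3)).reshape(480,640,3)
    g=p.min(2)>110
    m=(abs(X[...,1])<85)&(abs(X[...,1])>70)&(X[...,0]>-65)&(X[...,0]<100)&(X[...,2]>95)&(X[...,2]<170)&g
    c=np.polyfit(X[m][:,0],X[m][:,2],1); print(n,m.sum(),'lid angle',-np.arctan(c[0]),'z at hinge',np.polyval(c,120),'z at x=-60',np.polyval(c,-60))
    h=(abs(X[...,0])<14)&(X[...,1]>225)&(X[...,1]<310)&(X[...,2]>60)&(X[...,2]<240)&(p.max(2)<60)
    if h.sum()>5:
        q=X[h]; c=np.polyfit(q[:,1],q[:,2],1); print(n,'handle',h.sum(),'angle',np.arctan(c[0]).round(3),'z@266',np.polyval(c,266).round(1),q.min(0).round(),q.max(0).round())
p=o["scene"][0]; cv2.imwrite("pics/s14z.png",cv2.resize(p[100:350,230:510],None,fx=2.4,fy=2.4)[:,:,::-1])
p=o["top"][0]; cv2.imwrite("pics/t14z.png",cv2.resize(p[80:280,130:410],None,fx=2.8,fy=2.8)[:,:,::-1])
E
```

```text
2.891600000000004 40.2083 [0.18413001 0.41179059 0.46088268]
scene 1277 lid angle 0.020060227641193654 z at hinge 131.43849738649064 z at x=-60 135.04982278934335
scene handle 298 angle 0.025 z@266 126.5 [ -9. 226. 113.] [ 12. 298. 131.]
top 1171 lid angle 0.017916006681896496 z at hinge 132.49811600941686 z at x=-60 135.7233423007973
top handle 307 angle 0.005 z@266 127.7 [-11. 230. 118.] [  9. 299. 134.]
```

View pics/s14z.png

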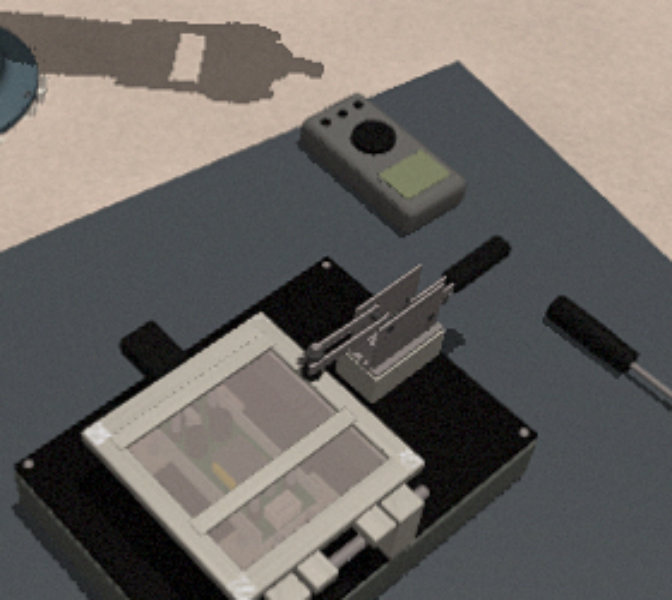

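View pics/t14z.png

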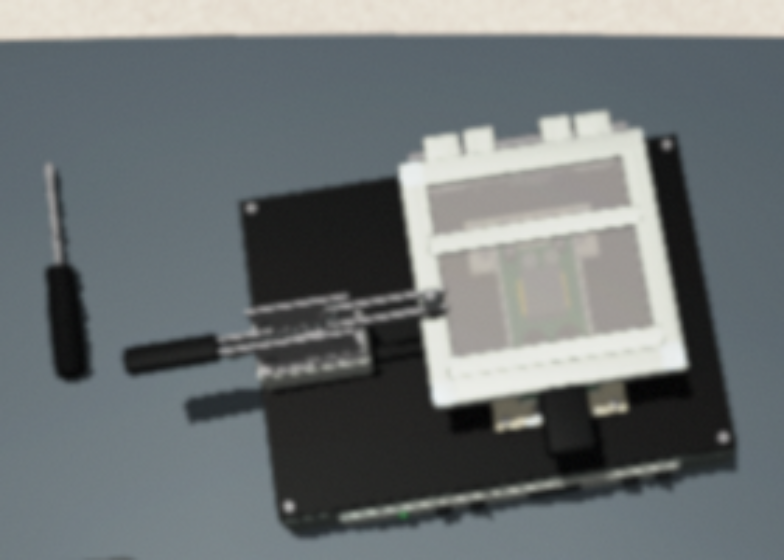

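```bash
python3 - <<'E'
from h import *
for n in("scene","top"):
  for tag in("10","11","12","13","14"):
    p=np.load(f"pics/{n}{tag}_p.npy");d=np.load(f"pics/{n}{tag}_d.npy");X=toF(cloud(n,d).reshape(-1,3)).reshape(480,640,3)
    g=p.min(2)>110
    r=[]
    for x0,x1 in((-62,-50),(-20,20),(60,100)):
      for y0,y1 in((-86,-72),(72,86)):
        m=(X[...,0]>x0)&(X[...,0]<x1)&(X[...,1]>y0)&(X[...,1]<y1)&(X[...,2]>95)&(X[...,2]<150)&g
        r.append((round(float(np.median(X[m][:,2])),1) if m.sum() else None,int(m.sum())))
    pl=(X[...,0]>60)&(X[...,0]<110)&(X[...,1]>120)&(X[...,1]<190)&(abs(X[...,2]-66)<8)
    print(n,tag,r,'plate',np.median(X[pl][:,2]).round(2))
  m=(abs(X[...,0])<20)&(X[...,1]>50)&(X[...,1]<130)&(X[...,2]>137)
  q=X[m]
  for y in range(50,130,6):
    s=q[(q[:,1]>=y)&(q[:,1]<y+6)]
    if len(s): print(n,y,len(s),'z',s[:,2].min().round(),s[:,2].max().round(),'x',s[:,0].min().round(),s[:,0].max().round())
p=np.load("pics/scene14_p.npy"); cv2.imwrite("pics/s14zz.png",cv2.resize(p[210:290,320:440],None,fx=6.5,fy=6.5,interpolation=cv2.INTER_CUBIC)[:,:,::-1])
E
```

```text
scene 10 [(144.1, 47), (144.1, 36), (140.1, 172), (140.1, 128), (134.4, 197), (134.2, 157)] plate 65.19
scene 11 [(134.6, 49), (None, 0), (133.5, 165), (133.7, 75), (132.0, 186), (132.3, 150)] plate 65.48
scene 12 [(134.9, 46), (134.6, 34), (133.8, 164), (133.8, 60), (132.2, 188), (132.1, 149)] plate 65.29
scene 13 [(134.3, 47), (134.4, 40), (133.3, 165), (133.4, 56), (131.9, 181), (132.3, 155)] plate 65.32
scene 14 [(134.5, 47), (134.3, 39), (133.6, 168), (133.3, 58), (132.1, 193), (132.2, 151)] plate 65.35
scene 62 8 z 142.0 157.0 x -6.0 8.0
scene 68 62 z 137.0 165.0 x -8.0 9.0
scene 74 43 z 139.0 167.0 x -8.0 9.0
scene 80 16 z 145.0 162.0 x -2.0 8.0
scene 86 19 z 144.0 157.0 x -6.0 9.0
scene 92 23 z 144.0 156.0 x -8.0 8.0
scene 98 19 z 146.0 154.0 x -7.0 9.0
scene 104 22 z 143.0 154.0 x -8.0 8.0
scene 110 18 z 141.0 154.0 x -7.0 8.0
scene 116 24 z 141.0 153.0 x -7.0 8.0
scene 122 20 z 140.0 153.0 x -7.0 8.0
scene 128 8 z 142.0 154.0 x -5.0 15.0
top 10 [(None, 0), (None, 0), (140.9, 16), (140.5, 125), (135.4, 128), (135.3, 134)] plate 66.34
top 11 [(135.3, 41), (135.3, 42), (134.1, 139), (133.9, 135), (133.1, 125), (133.0, 132)] plate 66.39
top 12 [(135.5, 46), (135.0, 44), (134.4, 137), (134.3, 74), (133.2, 131), (133.4, 134)] plate 66.34
top 13 [(134.3, 46), (134.8, 43), (133.9, 139), (134.4, 70), (132.7, 133), (133.2, 132)] plate 66.39
top 14 [(134.6, 43), (135.1, 46), (133.5, 138), (133.6, 68), (132.7, 132), (132.9, 129)] plate 66.39
top 62 2 z 151.0 154.0 x -8.0 3.0
top 68 26 z 137.0 163.0 x -17.0 7.0
top 74 36 z 137.0 169.0 x -19.0 16.0
top 80 27 z 137.0 168.0 x -18.0 7.0
top 86 20 z 138.0 157.0 x -8.0 16.0
top 92 19 z 143.0 155.0 x -9.0 7.0
top 98 18 z 144.0 158.0 x -8.0 7.0
top 104 19 z 145.0 158.0 x -9.0 6.0
top 110 17 z 145.0 156.0 x -8.0 6.0
top 116 20 z 145.0 158.0 x -9.0 6.0
top 122 17 z 142.0 155.0 x -9.0 7.0
top 128 6 z 145.0 155.0 x -8.0 5.0
```

View pics/s14zz.png

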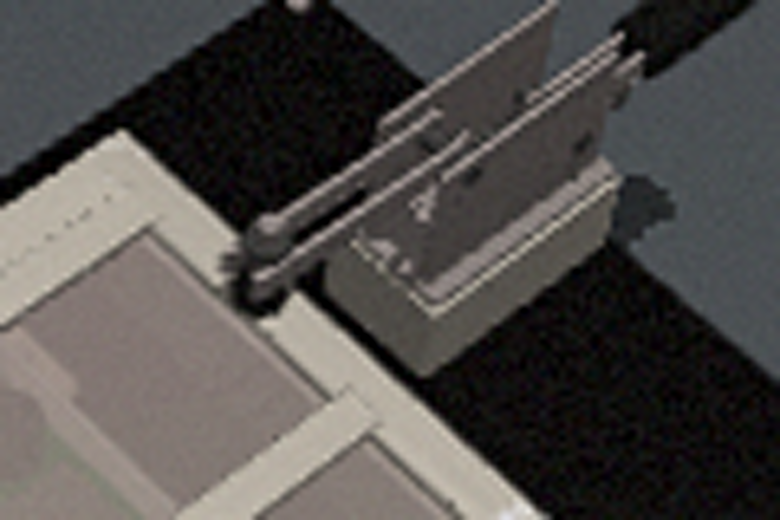

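```bash
python3 - <<'E'
from h import *
for n in("scene","top"):
  for tag in("0","8","10","11","13","14"):
    p=np.load(f"pics/{n}{tag}_p.npy");d=np.load(f"pics/{n}{tag}_d.npy");X=toF(cloud(n,d).reshape(-1,3)).reshape(480,640,3)
    m=(X[...,0]>-86)&(X[...,0]<-66)&(abs(X[...,1])<50)&(abs(X[...,1])>20)&(X[...,2]>70)&(X[...,2]<84)&(p.min(2)>70)
    pl=(X[...,1]>100)&(X[...,1]<122)&(X[...,0]>-110)&(X[...,0]<120)&(abs(X[...,2]-66)<6)
    c=np.polyfit(X[pl][:,0],X[pl][:,2],1)
    print(n,tag,'nest',m.sum(),np.percentile(X[m][:,2],[10,50,90]).round(1) if m.sum()>3 else None,'plate slope',c[0].round(4),'z0',c[1].round(2),pl.sum())
E
```

```text
scene 0 nest 99 [75.8 77.8 79.9] plate slope 0.0034 z0 64.63 50
scene 8 nest 80 [74.9 77.  80.5] plate slope -0.0002 z0 65.38 53
scene 10 nest 0 None plate slope -0.0014 z0 65.28 139
scene 11 nest 0 None plate slope -0.0132 z0 66.38 141
scene 13 nest 0 None plate slope -0.0073 z0 65.97 151
scene 14 nest 0 None plate slope -0.0052 z0 65.83 141
top 0 nest 215 [75.5 78.  80.9] plate slope 0.0008 z0 66.2 1024
top 8 nest 214 [75.  77.9 80.8] plate slope 0.0005 z0 66.13 1027
top 10 nest 1 None plate slope 0.0029 z0 66.23 793
top 11 nest 200 [72.8 75.5 78.3] plate slope 0.0011 z0 66.31 1034
top 13 nest 203 [72.7 75.5 77.9] plate slope 0.0006 z0 66.16 1078
top 14 nest 201 [73.  75.5 77.7] plate slope 0.0023 z0 66.14 1081
```

```bash
python3 - <<'E'
from h import *
def fit(q,it=6,tol=2.5):
    A=np.c_[q[:,0],q[:,1],np.ones(len(q))]
    for _ in range(it):
        s=np.linalg.lstsq(A,q[:,2],rcond=None)[0]; k=abs(q[:,2]-A@s)<tol; A=A[k];q=q[k]
    return s,len(q)
for n in("scene","top"):
  for tag in("10","11","12","13","14"):
    p=np.load(f"pics/{n}{tag}_p.npy");d=np.load(f"pics/{n}{tag}_d.npy");X=toF(cloud(n,d).reshape(-1,3)).reshape(480,640,3)
    g=p.min(2)>110
    m=(abs(X[...,1])<87)&(X[...,0]>-68)&(X[...,0]<115)&(X[...,2]>122)&(X[...,2]<150)&g
    s,k=fit(X[m])
    pl=(X[...,1]>-122)&(X[...,1]<212)&(X[...,0]>-117)&(X[...,0]<127)&(abs(X[...,2]-66)<5)&(p.max(2)<60)
    c,k2=fit(X[pl]); 
    print(n,tag,'lid',s.round(4),k,'plate',c.round(4),k2,'rel angle',-(s[0]-c[0]).round(4),'h at x=120',(s[0]*120+s[2]-c[0]*120-c[2]+66).round(2))
E
```

```text
scene 10 lid [-7.340000e-02 -5.000000e-04  1.377977e+02] 4978 plate [-6.00000e-04 -6.00000e-04  6.55607e+01] 6537 rel angle 0.0728 h at x=120 129.5
scene 11 lid [-1.860000e-02 -1.010000e-02  1.311499e+02] 4700 plate [-3.00000e-04 -5.00000e-04  6.55502e+01] 6690 rel angle 0.0183 h at x=120 129.41
scene 12 lid [-2.500000e-02 -4.100000e-03  1.315492e+02] 4924 plate [-3.00000e-04 -4.00000e-04  6.55587e+01] 6737 rel angle 0.0247 h at x=120 129.03
scene 13 lid [-2.330000e-02 -2.600000e-03  1.313065e+02] 4887 plate [-6.00000e-04 -3.00000e-04  6.55749e+01] 6704 rel angle 0.0226 h at x=120 129.02
scene 14 lid [-2.300000e-02 -5.700000e-03  1.313487e+02] 4779 plate [ 2.00000e-04 -7.00000e-04  6.55371e+01] 6749 rel angle 0.0232 h at x=120 129.03
top 10 lid [-7.180000e-02  3.500000e-03  1.397099e+02] 1479 plate [1.80000e-03 6.00000e-04 6.61188e+01] 4257 rel angle 0.0736 h at x=120 130.76
top 11 lid [-2.110000e-02  4.000000e-04  1.323747e+02] 4365 plate [9.00000e-04 2.00000e-04 6.62138e+01] 5824 rel angle 0.022 h at x=120 129.52
top 12 lid [-2.08000e-02 -2.50000e-03  1.32332e+02] 4251 plate [1.30000e-03 0.00000e+00 6.62357e+01] 6218 rel angle 0.0221 h at x=120 129.44
top 13 lid [-2.100000e-02 -2.000000e-04  1.321877e+02] 4237 plate [ 7.00000e-04 -0.00000e+00  6.61847e+01] 6244 rel angle 0.0217 h at x=120 129.4
top 14 lid [-1.990000e-02  9.000000e-04  1.321822e+02] 4297 plate [1.30000e-03 4.00000e-04 6.61518e+01] 6408 rel angle 0.0212 h at x=120 129.48
```

```bash
python3 - <<'E'
from h import *
for n in("scene","top"):
  for tag in("12","13","14"):
    p=np.load(f"pics/{n}{tag}_p.npy");d=np.load(f"pics/{n}{tag}_d.npy");X=toF(cloud(n,d).reshape(-1,3)).reshape(480,640,3)
    m=(abs(X[...,0])<16)&(X[...,1]>60)&(X[...,1]<130)&(X[...,2]>138)&(X[...,2]<230)
    q=X[m]; r=[]
    for y in range(62,130,8):
        s=q[(q[:,1]>=y)&(q[:,1]<y+8)]
        r.append((y,len(s),np.percentile(s[:,2],85).round(1) if len(s)>2 else None))
    h=(abs(X[...,0])<14)&(X[...,1]>225)&(X[...,1]<310)&(X[...,2]>60)&(X[...,2]<160)&(p.max(2)<60)
    q=X[h]; c=np.polyfit(q[:,1],q[:,2],1)
    print(n,tag,r,'handle',np.arctan(c[0]).round(3),np.polyval(c,266).round(1))
a=np.load("pics/scene12_p.npy")[205:290,320:440];b=np.load("pics/scene14_p.npy")[205:290,320:440]
cv2.imwrite("pics/cmp.png",cv2.resize(np.vstack([a,b]),None,fx=3.5,fy=3.5,interpolation=cv2.INTER_CUBIC)[:,:,::-1])
a=np.load("pics/top12_p.npy")[165:205,200:320];b=np.load("pics/top14_p.npy")[165:205,200:320]
cv2.imwrite("pics/cmpt.png",cv2.resize(np.vstack([a,b]),None,fx=6,fy=6,interpolation=cv2.INTER_CUBIC)[:,:,::-1])
E
```

```text
scene 12 [(62, 28, np.float64(155.7)), (70, 78, np.float64(163.2)), (78, 34, np.float64(166.4)), (86, 22, np.float64(157.2)), (94, 27, np.float64(155.5)), (102, 29, np.float64(154.9)), (110, 28, np.float64(153.8)), (118, 29, np.float64(152.3)), (126, 15, np.float64(152.5))] handle 0.301 150.2
scene 13 [(62, 25, np.float64(152.9)), (70, 71, np.float64(162.2)), (78, 30, np.float64(163.8)), (86, 22, np.float64(154.3)), (94, 27, np.float64(153.9)), (102, 32, np.float64(154.1)), (110, 27, np.float64(153.3)), (118, 26, np.float64(152.5)), (126, 15, np.float64(151.7))] handle 0.11 133.3
scene 14 [(62, 28, np.float64(153.2)), (70, 70, np.float64(161.1)), (78, 27, np.float64(162.6)), (86, 25, np.float64(155.7)), (94, 30, np.float64(153.7)), (102, 28, np.float64(153.4)), (110, 28, np.float64(152.5)), (118, 28, np.float64(152.0)), (126, 14, np.float64(153.0))] handle 0.025 126.5
top 12 [(62, 8, np.float64(157.6)), (70, 45, np.float64(162.8)), (78, 39, np.float64(168.5)), (86, 24, np.float64(157.9)), (94, 27, np.float64(156.7)), (102, 23, np.float64(155.7)), (110, 25, np.float64(155.9)), (118, 24, np.float64(155.4)), (126, 11, np.float64(153.8))] handle 0.563 160.6
top 13 [(62, 8, np.float64(155.8)), (70, 43, np.float64(162.3)), (78, 38, np.float64(163.3)), (86, 24, np.float64(156.2)), (94, 25, np.float64(155.4)), (102, 26, np.float64(154.0)), (110, 24, np.float64(153.6)), (118, 22, np.float64(153.6)), (126, 12, np.float64(151.7))] handle 0.503 141.9
top 14 [(62, 7, np.float64(154.7)), (70, 41, np.float64(162.5)), (78, 36, np.float64(164.8)), (86, 25, np.float64(155.3)), (94, 25, np.float64(154.2)), (102, 25, np.float64(154.8)), (110, 24, np.float64(155.0)), (118, 23, np.float64(154.2)), (126, 13, np.float64(152.9))] handle 0.005 127.7
```

View pics/cmp.png

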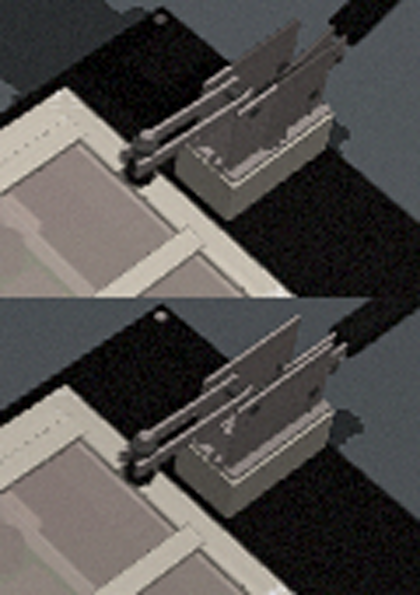

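View pics/cmpt.png

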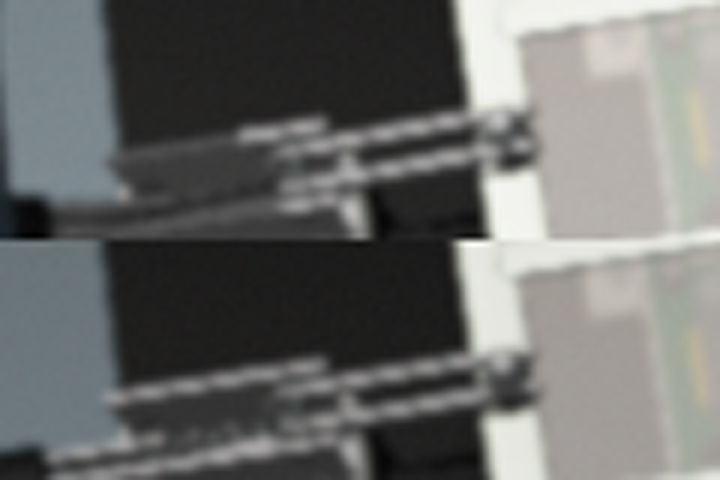

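```bash
python3 - <<'E'
from h import *
t=current_time()
V=lean(YAW,0,-1)
move_ptp(F(-100,0,330),V)
line_to(F(-85.5,0,140),feed=.3); sleep(.15)
f0=current_contact_force(); print(f0.round(2),current_time()-t)
for z in(132,129,127.5,126.5,125.5,124.5,123.5,122.5,121.5,120.5):
    line_to(F(-85.5,0,z),feed=.06); F_=Rz(YAW).T@(current_contact_force()-f0); print(z,toF(current_tcp_pos()).round(2),F_.round(1))
    if F_[2]>14: break
snap("15"); print(current_time()-t,current_time())
E
```

```text
[-0.03  0.5  -0.36] 2.9499999999999957
132 [-8.5750e+01  7.0000e-02  1.3177e+02] [-0.6 -1.2 -0.5]
129 [-8.5660e+01  5.0000e-02  1.2875e+02] [ 0.3 -0.9  0.3]
127.5 [-8.554e+01  2.000e-02  1.274e+02] [0.  0.1 1.1]
126.5 [-8.5420e+01 -3.0000e-02  1.2658e+02] [-0.7 -0.2  0.8]
125.5 [-8.5510e+01 -2.0000e-02  1.2568e+02] [-2.2 -0.5  3. ]
124.5 [-8.5610e+01 -6.0000e-02  1.2465e+02] [-2.4 -0.6  5. ]
123.5 [-8.5740e+01 -4.0000e-02  1.2358e+02] [-2.7 -0.4  5.1]
122.5 [-8.5780e+01 -6.0000e-02  1.2313e+02] [-5.1  0.5  9.1]
121.5 [-8.5730e+01 -9.0000e-02  1.2309e+02] [-7.9  1.1 15. ]
5.3333999999999975 45.5417
```

```bash
python3 - <<'E'
from h import *
t=current_time()
line_to(F(-85.5,0,135),feed=.1); line_to(F(-150,0,220),feed=.3)
snap("16"); print(current_time()-t,current_time())
def st(tag):
  for n in("scene","top"):
    p=np.load(f"pics/{n}{tag}_p.npy");d=np.load(f"pics/{n}{tag}_d.npy");X=toF(cloud(n,d).reshape(-1,3)).reshape(480,640,3)
    g=p.min(2)>110
    m=(abs(X[...,1])<85)&(abs(X[...,1])>73)&(X[...,0]>-65)&(X[...,0]<100)&(X[...,2]>95)&(X[...,2]<150)&g
    c=np.polyfit(X[m][:,0],X[m][:,2],1)
    m=(X[...,0]>-86)&(X[...,0]<-66)&(abs(X[...,1])<50)&(abs(X[...,1])>20)&(X[...,2]>66)&(X[...,2]<84)&(p.min(2)>70)
    print(tag,n,'lid',-c[0].round(4),'z-60',np.polyval(c,-60).round(2),'z0',c[1].round(2),'nest',m.sum(),np.median(X[m][:,2]).round(2) if m.sum()>5 else None)
    m=(abs(X[...,0])<16)&(X[...,1]>60)&(X[...,1]<130)&(X[...,2]>138)&(X[...,2]<230)
    q=X[m]; print([np.percentile(q[(q[:,1]>=y)&(q[:,1]<y+8)][:,2],85).round(1) for y in range(70,126,8) if ((q[:,1]>=y)&(q[:,1]<y+8)).sum()>3])
for k in("14","15","16"): st(k)
E
```

```text
0.891600000000004 46.4333
14 scene lid 0.0168 z-60 134.56 z0 133.55 nest 0 None
[np.float64(161.1), np.float64(162.6), np.float64(155.7), np.float64(153.7), np.float64(153.4), np.float64(152.5), np.float64(152.0)]
14 top lid 0.0153 z-60 135.05 z0 134.14 nest 206 75.31
[np.float64(162.5), np.float64(164.8), np.float64(155.3), np.float64(154.2), np.float64(154.8), np.float64(155.0), np.float64(154.2)]
15 scene lid 0.0022 z-60 131.71 z0 131.58 nest 0 None
[np.float64(159.6), np.float64(159.6), np.float64(153.2), np.float64(152.8), np.float64(152.5), np.float64(151.9), np.float64(152.4)]
15 top lid 0.0016 z-60 132.46 z0 132.36 nest 0 None
[np.float64(161.7), np.float64(161.4), np.float64(153.0), np.float64(154.6), np.float64(153.7), np.float64(153.5), np.float64(152.7)]
16 scene lid 0.0044 z-60 132.13 z0 131.87 nest 0 None
[np.float64(160.5), np.float64(159.0), np.float64(153.5), np.float64(152.7), np.float64(152.5), np.float64(151.3), np.float64(152.4)]
16 top lid 0.0014 z-60 132.65 z0 132.57 nest 0 None
[np.float64(161.1), np.float64(161.9), np.float64(154.6), np.float64(152.6), np.float64(153.5), np.float64(152.4), np.float64(152.6)]
```

```bash
python3 - <<'E'
from h import *
for tag in("14","15","16"):
  for n in("scene","top"):
    p=np.load(f"pics/{n}{tag}_p.npy");d=np.load(f"pics/{n}{tag}_d.npy");X=toF(cloud(n,d).reshape(-1,3)).reshape(480,640,3)
    h=(abs(X[...,0])<8)&(X[...,1]>232)&(X[...,1]<298)&(X[...,2]>105)&(X[...,2]<145)&(p.max(2)<60)
    q=X[h]; c=np.polyfit(q[:,1],q[:,2],1)
    r=c[1]+c[0]*q[:,1]-q[:,2]; q=q[abs(r)<3]; c=np.polyfit(q[:,1],q[:,2],1)
    print(tag,n,len(q),'handle',np.arctan(c[0]).round(3),np.polyval(c,266).round(1))
a=np.load("pics/scene14_p.npy")[195:290,320:460];b=np.load("pics/scene16_p.npy")[195:290,320:460]
cv2.imwrite("pics/cmp2.png",cv2.resize(np.hstack([a,b]),None,fx=2.85,fy=4,interpolation=cv2.INTER_CUBIC)[:,:,::-1])
E
```

```text
14 scene 192 handle -0.002 127.6
14 top 213 handle 0.002 127.9
15 scene 187 handle 0.004 127.4
15 top 209 handle 0.004 128.2
16 scene 191 handle -0.003 127.4
16 top 220 handle 0.008 127.7
```

View pics/cmp2.png

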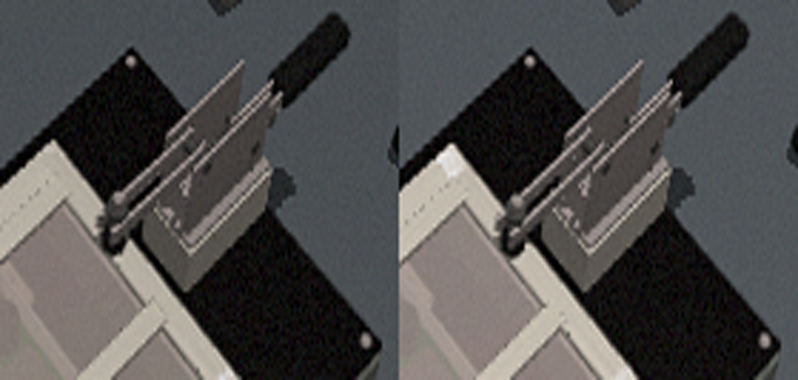

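```bash
python3 - <<'E'
from h import *
line_to(F(-170,0,330),feed=.3); sleep(1.0)
o=snap("17"); print(current_time(),current_contact_force().round(2))
for n in o:
    p,d=o[n];X=toF(cloud(n,d).reshape(-1,3)).reshape(480,640,3)
    g=p.min(2)>110
    m=(abs(X[...,1])<85)&(abs(X[...,1])>73)&(X[...,0]>-65)&(X[...,0]<100)&(X[...,2]>95)&(X[...,2]<150)&g
    c=np.polyfit(X[m][:,0],X[m][:,2],1)
    h=(abs(X[...,0])<8)&(X[...,1]>232)&(X[...,1]<298)&(X[...,2]>105)&(X[...,2]<145)&(p.max(2)<60)
    q=X[h]; ch=np.polyfit(q[:,1],q[:,2],1)
    p0=np.load(f"pics/{n}0_p.npy"); df=cv2.absdiff(p,p0).max(2)
    print(n,'lid',-c[0].round(4),'z-60',np.polyval(c,-60).round(2),'handle',np.arctan(ch[0]).round(3),np.polyval(ch,266).round(1))
p=o["scene"][0]; cv2.imwrite("pics/s17.png",p[:,:,::-1]); cv2.imwrite("pics/t17.png",o["top"][0][:,:,::-1])
E
```

```text
48.0583 [ 1.28 -0.38 -0.19]
scene lid 0.0051 z-60 132.17 handle 0.003 127.6
top lid -0.0009 z-60 132.37 handle -0.001 127.8
```

View pics/s17.png

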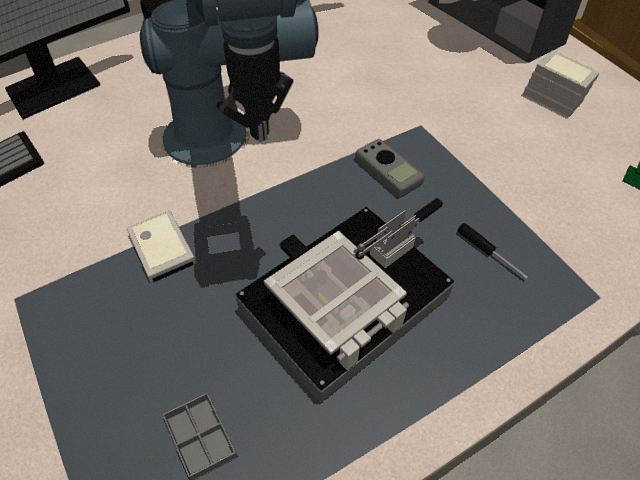

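View pics/t17.png

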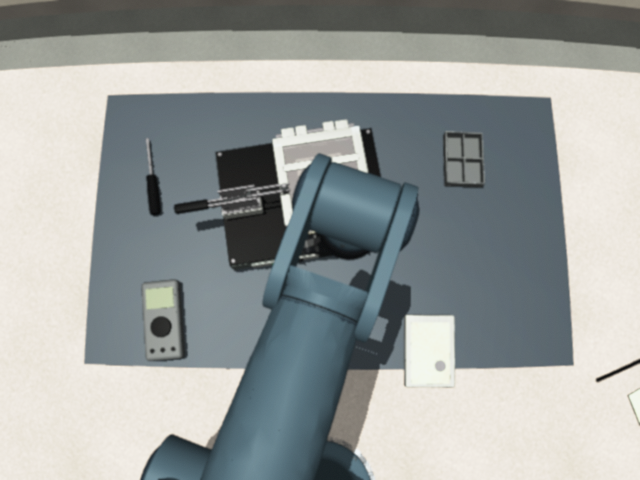

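```bash
python3 -c "
from cell import *
finish_job(); print(current_time())"
```

```text
the job is handed in; nothing more can be done
the job is handed in; nothing more can be done
```

The power supply is in the nest with its connector end towards the hinge, the lid is shut and the clamp handle is fully down. I handed the job in at about 48 s.

**What I did**
- I gripped the supply across its side walls with the tool leaning 30°. I brought it in under the lid from the right and lowered it until I felt the nest, then let go.
- I pushed the lid down by its grip with the shut fingers, then pressed the clamp handle to its stop (28 N at the fingertips).

**Last checks**
- **Supply:** it lay flat between the pins after release. Its circuit board stood 10.7 mm above the nest face, the same as when it lay on the desk.
- **Handle:** its angle is 0.00 ± 0.01 rad.
- **Lid:** 0.005 rad open by one camera and -0.001 by the other, unchanged more than a second after I let go.
- **Other things on the desk:** they look to be in the same places as in the first pictures.

**What disagreed or went wrong**
- **Fingertips:** they stand about 29 mm farther back along the tool than the description says. I worked from the camera measurement, and the touches on the nest, the lid and the handle fitted it.
- **Lid after clamping:** with the handle already down, the lid still stood about 0.015 to 0.02 rad open. I pressed its grip once more, with up to 15 N, until it stopped at level. The clamp arm followed it down and the lid stayed there. This extra press came after the clamping, and I did not press the handle again.
- **Clamp tightness:** I did not measure how hard the clamp holds the lid. While I pressed the handle I felt almost no force until its stop, not the 10 N or so described.

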